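# Load the hoof pick into the sanitiser tin, shut the lid, start it with the spring toggle

### The arm

A 7-joint arm with a two-finger parallel gripper is mounted at the origin on the work surface. World frame = base frame: x ahead of the robot, y to its left, z up, the work surface at z = 0. Lengths are in mm, angles in rad, forces in N, time in s.
With the tool pointing down it reaches from about 425 to 975 mm from the base axis. Payload 16.7 kg.
Tool frame: the origin (TCP) lies between the finger pads; the fingertips stand ahead of it and the grasp point (between the pads) lies 2 mm behind it (arm.tips_ahead is the x of the fingertips in the tool frame, in mm); x points along the fingers, y is the direction in which the jaws open and shut, and the axes are right-handed (so a half turn about x gives the same grasp; the last joint's range is limited). The gripper opens to 85 mm and grips with 20 to 120 N. Pads are 22 mm wide; open, the fingers measure 114 mm over their backs; the gripper's body (76 mm by 85 mm) begins 54 mm behind the grasp point. The pads swing forward as they close: fully open they stand 13 mm farther back than shut.
Start: joints at [-1.341, 0.426, 0.074, 1.606, -0.034, 1.111, -0.067], TCP at [249.622, 627.109, 248.302] pointing down, gripper open.
Joint ranges: [-2.85, 2.85], [-0.5, 2.14], [-1.23, 1.37], [0.21, 2.46], [-1.02, 4.16], [0.16, 2.05], [-2.73, 2.73]. Speed limits (rad/s): [1.89, 1.89, 2.39, 2.39, 3.01, 3.01, 3.01].

### API

Orientations are given as a 3x3 rotation matrix whose columns are the frame's x, y, z axes.
In Python, from station import arm, get_image, job, masks_of, landmark_of gives the robot as it stands.
- The arm moves only by the tool drive_tool, never from a script. Its argument "series" is a list of rows, each a list of 7 numbers: the shift along the tool's x, y, z in cm, then the turn, a rotation vector about the tool's x, y, z in rad, then the opening, from 0 (shut) to 1 (fully open). In form: [[tx, ty, tz, wx, wy, wz, jaw], ...]. A call has 1 to 20 rows; each row shifts and turns the pose as measured when the row begins, along the tool's axes as they then stand; what a row does not reach is not made up. A row lasts 1/10 s, in which the tool goes at most 50 mm and 8.59 degrees, less where a joint would pass 70% of its speed; a pose out of reach is approached as far as the arm can. A call with a gripper value outside its range is refused whole. The fingers move at their own pace and stop on an object; "newtons" is the grip in N (left out, the last holds). Time passes only in rows, so rows that do not move let the fingers close. It gives the time, the measured TCP pose, the force and the opening at its end, in the units of the state.
- arm.get_state(): the state, without advancing time (a new reading comes with each control period).
- get_image(name): name is "scene" or "top" or "wrist"; returns a dict with "color" (400x640x3 uint8, red, green, blue), "fx", "fy", "cx", "cy" (pixels), "rvec" (rotation vector, rad) and "tvec" (3), from world to camera coordinates, as OpenCV has them. Camera axes: x right, y down, z forward; pixel columns grow to the right and rows downward; lengths in mm; the calibration is good to about 2 mm. The wrist camera is an equidistant fisheye: a pixel r from the principal point sees the ray r / f radians off the axis. A picture is of the moment at which its call begins. There is no depth.
- job.sign_off(): hands the job in, once; it reports no verdict.
Trained networks look in a picture, given as the dict that the camera call returned (one of the last four; its "shot" number tells which), for a name from the list of things; names that differ only in an ending like _2 or _b are one class to them, and where a whole thing is asked for, a point or a joint stands for the part that bears it (a point fixed in the world has none). Each returns a list of dicts, best first, with "confidence" (0 to 1); they miss things now and then, are a little off and sometimes report something else, mostly with a low value. They report only what shows in the picture. A call takes as long as a camera call. They do not tell look-alikes from the thing itself.
- masks_of(picture, label): "pixels" (400x640 bool, what is visible of it) and "at" ([row, column] in pixels, amid what is visible of it).
- landmark_of(picture, label): "at" ([row, column] in pixels: a listed point, or the origin of a listed thing).
The state is a dict: "time_s": time; "joint_positions": joint angles; "dq": joint speeds; "joint_torque": joint torques, N m; "position": TCP position; "orientation": TCP orientation; "force": force on the tool from outside, world axes, zero at the start; "torque": the same for the moment, N m; "width": opening from 0.0 (shut) to 1.0 (fully open).
Only numpy, scipy, OpenCV 4.12 (cv2) and the standard library are available. Lean on these libraries where they do the work, as an engineer would, in place of code of your own. Each camera call takes 0.05 s, during which the arm holds its last target. There are 200 camera calls.

### The job

The hoof pick is washed and due in the sanitiser: lay it flat inside the open aluminium tin (set it down, do not drop it in) and bring the lid down gently until it is fully shut. Then press the spring-loaded chrome toggle on the post down to its stop and let it spring back up, which starts the lamp. Never work the toggle while the lid is open, and leave everything else on the bench where it stands.

Things in the scene. Friction and masses are not known exactly. Their poses are not given: they have to be found in the camera images.
- pick: Hoof pick, plain steel, 0.12 to 0.21 kg, 174 mm long, 10 mm thick, lying flat on the bench. Origin: underside, near the middle of its straight flat grip and the centre of mass; x along the grip to the hooked end, z up. Grip: 14 mm wide (y), from x = -62 to 38 mm. At the -x end an eye 29 mm wide, out to x = -90; at the other end the bar bends over to +y: out to x = 84, tip at y = 47.
- pick_eye (a point): Outer end of the hoof pick's eye, at half thickness (pick frame -87, 0, 5 mm).
- pick_hook (a point): Outside of the bend at the hoof pick's hooked end, at half thickness (pick frame 81, 22, 5 mm).
- tin: Sanitiser tin: open-topped aluminium box fixed to the bench, 160 mm deep (x), 230 mm long (y), 65 mm high; walls 3 mm. Origin: centre of its underside, on the bench top; z up. The lid is hinged along the far (+x) rim. A wire rack covers the floor: things lie on it 14 mm above the origin. The pick fits lying flat only lengthwise, along y, hook to either side.
- tin_floor (a point): Centre of the wire rack's top inside the tin, 14 mm above the tin's origin; axes as the tin's.
- lid (a joint): Lid angle in rad: 0 fully shut (flat on the rim), growing as it opens; starts wide open near upright, stop at 1.9. Stiff friction hinge (about 0.4 N m): the lid stays at any angle and does not fall, so it must be pushed down all the way, with about 1 to 3 N at its free edge.
- lid_hinge (a point): Middle of the lid's hinge axis: 80 mm along +x and 66 mm above the tin's origin. The axes are the lid's: y along the hinge; shut, they stand as the tin's, and the lid reaches along -x from here.
- lid_front (a point): Middle of the lid's free edge on its outer face (lid frame -163, 0, 4 mm). The lid is a 4 mm sheet 238 mm long, its outer face 4 mm to the +z side of the hinge axis (70 mm above the bench when shut), with a 12 mm skirt, a 60 mm wide thumb lip that sticks out 14 mm at the free edge, and inside at mid depth a lamp tube standing 20 mm off.
- post: Galvanized service post fixed to the bench, 85 mm wide (y), 60 deep (x), 346 high. Origin: centre of its foot, on the bench top; z up. Its front faces its own -x and has a chrome switch plate 70 by 115 mm, 4 mm thick, centred 150 mm up. From 242 to 320 mm up a grey outlet cover stands 24 mm out: a hand straight above the toggle meets it, so come with the fingers tilted in under it.
- toggle (a joint): Toggle angle in rad: 0 at rest, pointing out from the plate and up by 0.28 rad; grows as it is pressed down, stop at 0.56 (pointing down by 0.28 rad). A spring always returns it to 0; pressing at its tip takes about 2 N at rest and 4 N at the stop.
- toggle_pivot (a point): The toggle's pivot, on the centre of the plate's face (post frame -34, 0, 150 mm); axes as the post's, the toggle points along -x.
- toggle_tip (a point): Tip of the toggle, a round chrome bat 32 mm long from its pivot and 9 mm thick.
- hook: Yellow plastic hanger hook, 112 mm long, lying flat; leave alone. It and the hoof pick may lie in either of the same two places. Origin: underside, near the middle.
- bucket: Blue plastic bucket of clothespins, 152 mm across, 130 mm high; leave alone. Origin: centre of the underside.
- pin_a: Wooden clothespin, 74 by 12 by 10 mm, lying flat on the robot's side of the tin and the post; leave alone. Origin: centre of the underside.
- pin_b: Wooden clothespin, same size, behind the tin; leave alone. Origin: centre of the underside.
- brush: Wooden scrubbing brush, 120 by 50 by 44 mm; leave alone. Origin: centre of the underside.
- wrench: Steel wrench lying flat, near the robot; leave alone.
- jar: Glass jar with a metal cap, 68 mm across, 90 mm high; leave alone. Origin: centre of the underside.
- soap: White plastic bottle, 72 mm across, 200 mm high; leave alone. Origin: centre of the underside.
Things that resemble listed ones, but are neither listed nor needed, are in the scene too. What is shaped like the pick but green is not meant.

How it is judged (in metres and radians):
On the way, in this order (a step that is already met when the one before it is completed fails the run):
1. the hoof pick lies flat inside the tin, let go and still (x of pick_eye in the frame of tin between -0.08 and 0.08 m and y of pick_eye in the frame of tin between -0.115 and 0.115 m and z of pick_eye in the frame of tin between 0.01 and 0.035 m and x of pick_hook in the frame of tin between -0.08 and 0.08 m and y of pick_hook in the frame of tin between -0.115 and 0.115 m and z of pick_hook in the frame of tin between 0.01 and 0.035 m and contact force between pick and the fingers below 0.1 N and linear speed of pick below 0.03 m/s), for 0.2 s.
2. the lid is fully shut over it (value of joint lid below 0.03 rad and x of pick_eye in the frame of tin between -0.08 and 0.08 m and y of pick_eye in the frame of tin between -0.115 and 0.115 m and z of pick_eye in the frame of tin between 0.01 and 0.035 m and x of pick_hook in the frame of tin between -0.08 and 0.08 m and y of pick_hook in the frame of tin between -0.115 and 0.115 m and z of pick_hook in the frame of tin between 0.01 and 0.035 m), for 0.2 s.
3. with the lid shut, the toggle is pressed down to its stop (value of joint lid below 0.03 rad and value of joint toggle above 0.5 rad), for 0.05 s.
4. the toggle is let go and has sprung back up (value of joint lid below 0.03 rad and value of joint toggle below 0.06 rad and contact force between toggle and anything else below 0.1 N), for 0.2 s.
At the end, for the whole second after the job is handed in: The hoof pick lies flat and still on the rack inside the tin, the lid is fully shut (within 0.03 rad), and the toggle, after being pressed to its stop (past 0.5 of 0.56 rad) with the lid shut, is back up at rest (within 0.06 rad) (all of step 2 and contact force between pick and the fingers below 0.1 N and linear speed of pick below 0.03 m/s and value of joint toggle below 0.06 rad and velocity of joint toggle below 0.05 rad/s); the robot touches nothing.
It fails at once if the hoof pick is dropped: it falls free from above the tin's rim (contact force between pick and anything else below 0.01 N and height (world z) of pick above 0.075 m).
It fails at once if the lid is slammed (swings shut faster than 4 rad/s) (velocity of joint lid below -4 rad/s).
It fails at once if the toggle is worked while the lid is open (value of joint toggle above 0.3 rad and value of joint lid above 0.1 rad).
It fails at once if one of the other things on the bench (hook, bucket, clothespins, brush, wrench, jar, bottle) is moved more than 3 cm (distance of any of bucket, hook, pin_a, pin_b, brush, wrench, jar, soap from where it was at the start of the episode above 0.03 m).
It also fails if it takes over 70 s, if anything falls off the work surface, if the arm or the gripper's body presses on something with over 40 N, if the wrist force passes 120 N, or if a joint passes its speed limit or range.

## Working session

There is one attempt and no reset: what is moved stays moved. The work goes in short steps, Python scripts to look and compute and a tool call to move; the robot and the scene stay as the last step left them, time stands still between calls to the robot, and variables do not carry over. Pictures are saved under pics/ and viewed, about 8 in all and at most 12, crops included, and the job is handed in when it is done.

Besides the shell and the picture viewer there is one more tool, called after "Call:" by a JSON object that holds its "api" and its "payload". drive_tool: Moves the arm, as the interface text tells. Its arguments: {"type":"object","properties":{"series":{"type":"array","items":{"type":"array","items":{"type":"number"}}},"newtons":{"type":"number"}},"required":["series"]}

```bash
ls; mkdir -p pics; cat > h.py <<'E'
import numpy as np, cv2
from station import arm, get_image, job, masks_of, landmark_of
def cam(p):
    R=cv2.Rodrigues(np.array(p["rvec"],float))[0]; t=np.array(p["tvec"],float).ravel()
    return R,t
def ray(p,at,fish=False):
    R,t=cam(p); r,c=at
    x,y=(c-p["cx"])/p["fx"],(r-p["cy"])/p["fy"]
    if fish:
        th=np.hypot(x,y); s=np.sin(th)/max(th,1e-9); d=np.array([x*s,y*s,np.cos(th)])
    else: d=np.array([x,y,1.])
    return -R.T@t, R.T@(d/np.linalg.norm(d))
def onz(p,at,z,fish=False):
    o,d=ray(p,at,fish); return o+d*(z-o[2])/d[2]
def tri(rs):
    A=sum(np.eye(3)-np.outer(d,d) for o,d in rs); b=sum((np.eye(3)-np.outer(d,d))@o for o,d in rs)
    return np.linalg.solve(A,b)
def proj(p,X,fish=False):
    R,t=cam(p); v=R@np.asarray(X,float)+t
    if fish:
        r=np.hypot(v[0],v[1]); th=np.arctan2(r,v[2]); return p["cy"]+p["fy"]*th*v[1]/r, p["cx"]+p["fx"]*th*v[0]/r
    return p["cy"]+p["fy"]*v[1]/v[2], p["cx"]+p["fx"]*v[0]/v[2]
def save(p,n): cv2.imwrite(f"pics/{n}.png",cv2.cvtColor(p["color"],cv2.COLOR_RGB2BGR))
E
python3 - <<'E'
from h import *
np.set_printoptions(precision=1,suppress=True)
P={n:get_image(n) for n in("scene","top")}
for n in P: save(P[n],n+"0")
cv2.imwrite("pics/both.png",cv2.cvtColor(np.vstack([P["scene"]["color"],P["top"]["color"]]),cv2.COLOR_RGB2BGR))
print(arm.tips_ahead, {n:(P[n]["fx"],ray(P[n],(200,320))) for n in P})
Z=dict(pick=5,pick_eye=5,pick_hook=5,tin=0,tin_floor=14,lid_hinge=66,lid_front=229,post=0,toggle_pivot=150,toggle_tip=159,hook=0,bucket=0,pin_a=0,brush=0,wrench=0,jar=0,soap=0)
for l,z in Z.items():
    D={n:landmark_of(P[n],l) for n in P}
    for n in P:
        for d in D[n][:3]: print(l,n,np.array(d["at"]),round(d["confidence"],2),onz(P[n],d["at"],z))
    if all(D.values()): print("   tri",tri([ray(P[n],D[n][0]["at"]) for n in P]))
E
```

```text
pics
17.0 {'scene': (379.4232783247985, (array([ 868.4, -670.6,  965. ]), array([-0.4,  0.5, -0.7]))), 'top': (421.1609371295368, (array([ 149.8, -101.5, 1486.5]), array([ 0.2,  0. , -1. ])))}
pick scene [343.5 175.8] 0.84 [ 349.7 -575.6    5. ]
pick scene [236.8 201. ] 0.73 [ 160.5 -298.7    5. ]
pick scene [296.3 268.2] 0.54 [ 464.4 -343.4    5. ]
pick top [259.5 458. ] 0.58 [ 349.7 -566.9    5. ]
pick top [306. 376.] 0.56 [ 160.9 -293.3    5. ]
pick top [222.4 395.6] 0.49 [ 457.6 -340.3    5. ]
   tri [ 348.8 -572.1   -0.9]
pick_eye scene [322.6 254.6] 0.75 [ 482.  -422.7    5. ]
pick_eye scene [344.9 140.1] 0.65 [ 276.3 -627.9    5. ]
pick_eye scene [256.1 207.9] 0.53 [ 229.7 -338.9    5. ]
pick_eye top [282.4 479.3] 0.7 [ 278.7 -642.9    5. ]
pick_eye top [215.5 418.4] 0.66 [ 491.8 -420.2    5. ]
pick_eye top [125.6 286.3] 0.57 [783.8  96.3   5. ]
   tri [ 384.8 -522.4   68.3]
pick_hook scene [267.1 266.2] 0.83 [ 400.5 -273.1    5. ]
pick_hook scene [332.  206.5] 0.83 [ 393.8 -510.9    5. ]
pick_hook scene [219.8 190.7] 0.65 [  83.2 -268.     5. ]
pick_hook top [242.3 441.4] 0.5
[... 2098 characters left out ...]
op [229.2 244.7] 0.44 [374.8 193.    0. ]
   tri [ 752.1 -244.8   -1. ]
brush scene [197.  378.6] 0.55 [545.  156.2  -0. ]
brush top [249.5 196. ] 0.73 [284.4 352.3   0. ]
   tri [ 359.7  522.9 -467.4]
wrench scene [263.  233.1] 0.9 [ 306.6 -313.8    0. ]
wrench scene [163.7 409.8] 0.67 [563.8 366.3   0. ]
wrench top [225.5 396.9] 0.68 [ 447.9 -346.5    0. ]
wrench top [262.2 386.5] 0.62 [ 313.5 -318.9    0. ]
   tri [ 404.7 -344.9  142.3]
jar scene [237.9 436. ] 0.73 [775.8 101.4   0. ]
jar top [126.8 285.4] 0.77 [780.7  99.7   0. ]
   tri [777.2  98.2   5.5]
soap scene [298.3 408. ] 0.57 [ 790.7 -134.5    0. ]
soap top [132.1 347.8] 0.67 [ 785.7 -137.7    0. ]
   tri [ 788.6 -136.    -1.4]
```

View pics/scene0.png

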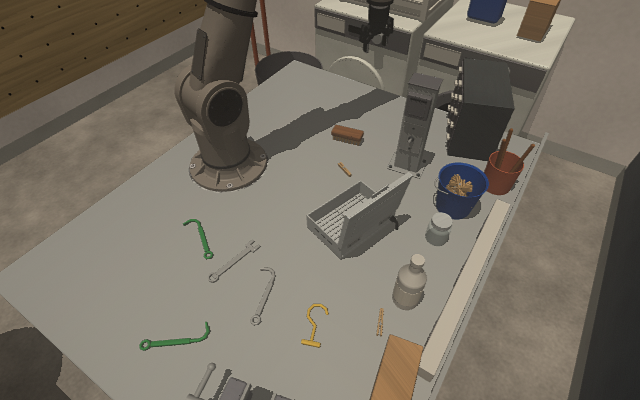

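View pics/top0.png

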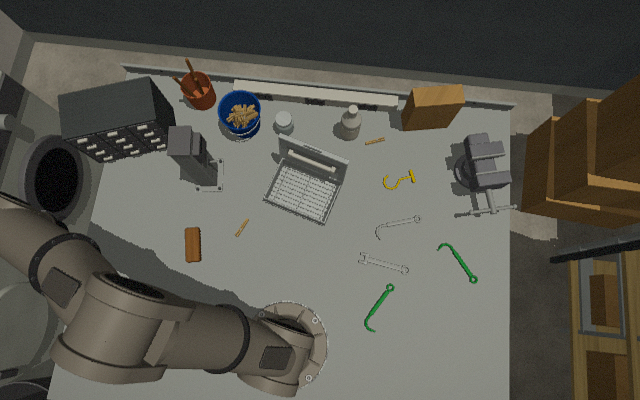

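Seen in the pictures: the steel pick at top px (395,225), with its eye at (418,216) and its hook bending toward the robot at (375,235). The tin is at (303,193) with the lid up behind it. The post is at (205,170) and its front faces the tin.

```bash
cat >> h.py <<'E'
from scipy.spatial.transform import Rotation as Ro
def to(pos,R=None):
    s=arm.get_state(); p=np.array(s["position"]); O=np.array(s["orientation"]).reshape(3,3)
    d=O.T@(np.array(pos)-p)/10; w=np.zeros(3) if R is None else Ro.from_matrix(O.T@R).as_rotvec()
    print("shift cm",d.round(2),"turn",w.round(3),"rows>=",round(max(np.linalg.norm(d)/5,np.linalg.norm(w)/.15),1))
def down(a): # jaw axis at angle a in world xy
    y=np.array([np.cos(a),np.sin(a),0]); x=np.array([0,0,-1.]); return np.c_[x,y,np.cross(x,y)]
E
python3 - <<'E'
from h import *
s=arm.get_state(); print([a for a in dir(arm) if a[0]!='_']); print(s)
to((540,-30,420)); to((540,-30,420),down(1.948-np.pi/2)); to((540,-30,420),down(1.948+np.pi/2))
p=get_image("top"); c=p["color"][120:235,170:350]; cv2.imwrite("pics/crop1.png",cv2.cvtColor(cv2.resize(c,None,fx=4.4,fy=4.4,interpolation=2),cv2.COLOR_RGB2BGR))
E
```

```text
['PlanningError', 'get_state', 'tips_ahead']
{'time_s': 1.8, 'joint_positions': array([-1.34147402,  0.42610607,  0.07393225,  1.60595829, -0.03407771,
        1.1108424 , -0.06710905]), 'dq': array([ 1.27588985e-05,  4.47409262e-04,  2.12507244e-03,  1.48933688e-04,
        3.51761290e-04, -1.85611746e-03,  2.60241789e-03]), 'joint_torque': array([ 4.64214027e-04, -9.49534607e+01,  3.75728980e+00, -4.63887048e+01,
        1.90656586e-02,  2.46362360e-03,  4.59983607e-05]), 'position': array([249.66509457, 627.10288734, 248.31714265]), 'orientation': array([[-1.56661531e-05,  3.69905561e-01,  9.29069360e-01],
       [-5.21029130e-05,  9.29069359e-01, -3.69905561e-01],
       [-9.99999999e-01, -5.42022171e-05,  4.71821447e-06]]), 'force': array([ 0.5304105 , -0.26442987, -0.03096517]), 'torque': array([0.02639228, 0.01205687, 0.01556452]), 'width': 0.997329285757138}
shift cm [-17.17 -50.31  51.28] turn [0. 0. 0.] rows>= 14.8
shift cm [-17.17 -50.31  51.28] turn [0.815 0.    0.   ] rows>= 14.8
shift cm [-17.17 -50.31  51.28] turn [-2.327 -0.     0.   ] rows>= 15.5
```

View pics/crop1.png

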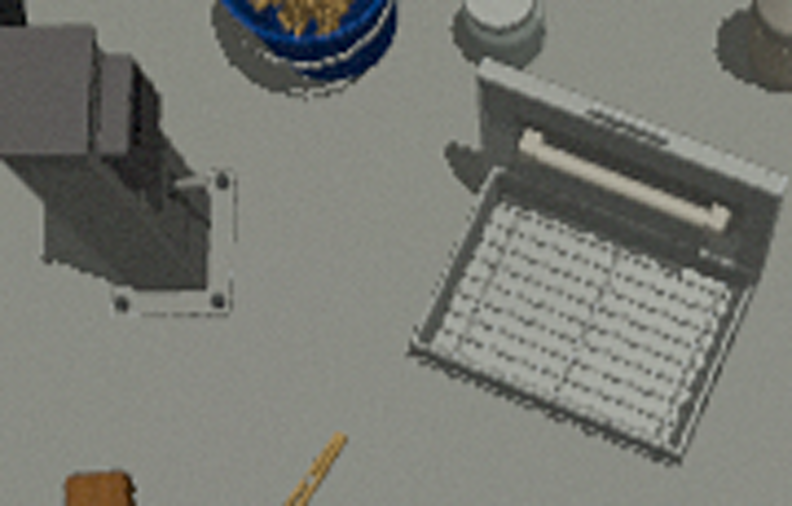

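```bash
python3 - <<'E'
from h import *
np.set_printoptions(precision=1,suppress=True)
p=get_image("top")
f=lambda c,r,z:onz(p,(120+r/4.4,170+c/4.4),z)
for n,c,r,z in [("FL",412,348,65),("FR",678,460,65),("BL",498,172,65),("BR",748,285,65),("lidL",485,62,232),("lidR",785,185,232),("postFbk",93,28,346),("postFfr",93,155,346),("postBk L",-1,155,346),("togtip",180,185,159),("bolt fr",218,300,5),("bolt bk",222,182,5),("bolt l",122,304,5)]: print(n,f(c,r,z))
E
```

```text
FL [476.9 131.   65. ]
FR [410.8 -87.4  65. ]
BL [629.7  82.7  65. ]
BR [ 557.6 -127.6   65. ]
lidL [655.6  81.5 232. ]
lidR [ 586.3 -143.5  232. ]
postFbk [604.7 325.3 346. ]
postFfr [517.2 309.  346. ]
postBk L [510.5 369.5 346. ]
togtip [561.2 307.  159. ]
bolt fr [513.5 306.    5. ]
bolt bk [615.4 319.8   5. ]
bolt l [501.4 384.2   5. ]
```

Call:
{"api": "drive_tool", "payload": {"series": [[-2, -3, 3, 0.05, 0, 0, 1], [-3, -3, 3, 0.05, 0, 0, 1], [-3, -3.3, 3.5, 0.05, 0, 0, 1], [-2, -3.3, 3.5, 0.05, 0, 0, 1], [-2, -3.3, 3.5, 0.05, 0, 0, 1], [-1, -3.3, 3.5, 0.05, 0, 0, 1], [-1, -3.3, 3.5, 0.05, 0, 0, 1], [-1, -3.3, 3.5, 0.05, 0, 0, 1], [-1, -3.3, 3.5, 0.05, 0, 0, 1], [-1, -3.3, 3.5, 0.05, 0, 0, 1], [0, -3.3, 3.5, 0.05, 0, 0, 1], [0, -3.3, 3.5, 0.05, 0, 0, 1]]}}

```text
time_s: 3.1
position: [326.6, 77.3, 415.3]
orientation: [[0.0, 0.84, 0.543], [0.002, 0.543, -0.84], [-1.0, 0.001, -0.002]]
force: [1.1, -0.9, 0.2]
width: 1.002
```

```bash
python3 - <<'E'
from h import *
to((455,-335,250),down(0.377))
E
```

```text
shift cm [ 16.44 -11.64  41.62] turn [ 0.197 -0.002 -0.001] rows>= 9.2
```

Call:
{"api": "drive_tool", "payload": {"series": [[0.5, -1.2, 3.5, 0, 0, 0, 1], [1, -1.2, 4.2, 0, 0, 0, 1], [1.5, -1.2, 4.2, 0, 0, 0, 1], [1.5, -1.2, 4.2, 0, 0, 0, 1], [1.5, -1.2, 4.2, 0, 0, 0, 1], [2, -1.2, 4.2, 0, 0, 0, 1], [2, -1.2, 4.2, 0.04, 0, 0, 1], [2, -1.2, 4.2, 0.04, 0, 0, 1], [2, -1.2, 4.2, 0.04, 0, 0, 1], [2, -1, 4, 0.04, 0, 0, 1], [0, 0, 0, 0.04, 0, 0, 1], [0, 0, 0, 0, 0, 0, 1]]}}

```text
time_s: 4.3
position: [408.6, -296.0, 294.9]
orientation: [[0.036, 0.92, 0.391], [-0.029, 0.392, -0.919], [-0.999, 0.022, 0.04]]
force: [-0.6, -1.0, 1.3]
width: 0.996
```

```bash
python3 - <<'E'
from h import *
np.set_printoptions(precision=1,suppress=True)
P={n:get_image(n) for n in("wrist","top","scene")}
save(P["wrist"],"w1")
for l,z in dict(pick=0,pick_eye=5,pick_hook=5).items():
  for n in P:
    for d in landmark_of(P[n],l)[:3]: print(l,n,np.array(d["at"]),round(d["confidence"],2),onz(P[n],d["at"],z,n=="wrist"))
for d in masks_of(P["wrist"],"pick")[:3]:
    m=d["pixels"]; r,c=np.nonzero(m); pts=np.array([onz(P["wrist"],(a,b),10,True)[:2] for a,b in zip(r,c)])
    print(d["confidence"],m.sum(),P["wrist"]["color"][m].mean(0),pts.mean(0),cv2.minAreaRect(pts.astype(np.float32)))
    np.save("m%d"%m.sum(),pts)
print(arm.get_state()["position"])
E
```

```text
pick wrist [196.2 332.2] 0.82 [ 455.1 -347.     0. ]
pick wrist [ 93.3 158.1] 0.78 [ 162.4 -298.5    0. ]
pick top [303.  375.2] 0.75 [ 170.5 -290.4    0. ]
pick top [257.7 458.6] 0.73 [ 356.9 -570.4    0. ]
pick top [225.9 396.9] 0.45 [ 446.5 -346.6    0. ]
pick scene [342.6 176.9] 0.74 [ 347.6 -571.9    0. ]
pick scene [237.1 202.9] 0.58 [ 162.7 -294.4    0. ]
pick scene [297.  266.7] 0.56 [ 460.1 -345.7    0. ]
pick_eye wrist [250.9 327.6] 0.79 [ 483.6 -429.3    5. ]
pick_eye wrist [298.2 177.6] 0.79 [ 276.6 -630.3    5. ]
pick_eye wrist [135.8 193.4] 0.72 [ 238.5 -337.6    5. ]
pick_eye top [280.8 477.5] 0.54 [ 283.5 -636.6    5. ]
pick_eye top [285.7 391.6] 0.46 [ 234.4 -341.5    5. ]
pick_eye scene [322.2 258.1] 0.83 [ 489.1 -416.8    5. ]
pick_eye scene [256.1 208.3] 0.75 [ 230.7 -338.2    5. ]
pick_eye scene [345.8 140.6] 0.7 [ 279.2 -628.7    5. ]
pick_hook wrist [137.5 321.8] 0.81 [ 407.6 -274.2    5. ]
pick_hook wrist [ 61.6 120.1] 0.69 [  82.  -270.9    5. ]
pick_hook wrist [275.6 256.2] 0.49 [ 396.  -516.8    5. ]
pick_hook top [330.8 368.4] 0.77 [  77.4 -274.2    5. ]
pick_hook top [245.9 439.2] 0.61 [ 390.3 -499.3    5. ]
pick_hook top [231.4 377.9] 0.43 [ 418.2 -279.8    5. ]
pick_hook scene [268.5 267.4] 0.89 [ 406.4 -274.9    5. ]
pick_hook scene [218.4 192.2] 0.69 [  83.  -261.2    5. ]
pick_hook scene [330.  207.7] 0.63 [ 392.6 -505.3    5. ]
0.88 1198 [131.2 131.9 123.4] [ 449.7 -341.4] ((449.6798095703125, -347.79437255859375), (46.150203704833984, 172.94189453125), 29.94063949584961)
0.78 1203 [ 57.6 107.6  63.5] [ 168.  -302.4] ((161.82208251953125, -301.9021301269531), (47.821014404296875, 174.17251586914062), 70.0925521850586)
0.71 268 [ 61.3 102.3  64.5] [ 382.3 -524.8] ((343.532958984375, -565.0830688476562), (164.93148803710938, 48.51820373535156), 51.40098190307617)
[ 408.3 -296.3  294.8]
```

View pics/w1.png

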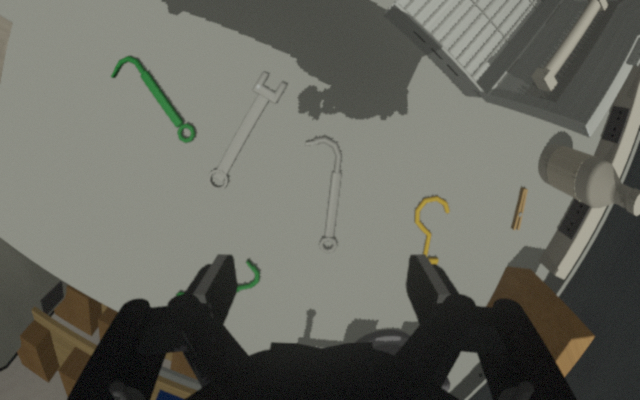

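```bash
python3 - <<'E'
from h import *
pts=np.load("m1198.npy"); o=np.array([455,-345.])
yaw=1.923
for i in range(3):
    x=np.array([np.cos(yaw),np.sin(yaw)]); y=np.array([-x[1],x[0]])
    u=(pts-o)@x; v=(pts-o)@y; k=(abs(u)<45)&(abs(v)<14)
    a,b=np.polyfit(u[k],v[k],1); yaw+=np.arctan(a); o=o+y*b
x=np.array([np.cos(yaw),np.sin(yaw)]); u=(pts-o)@x; o=o+x*(u.min()+90+0); print(yaw,o,u.min(),u.max())
to((o[0],o[1],100),down(yaw-np.pi/2))
E
```

```text
1.8755335367500403 [ 454.69792942 -343.16716695] -88.17284421819227 83.65572758765771
shift cm [19.76  2.    5.33] turn [ 0.098  0.039 -0.024] rows>= 4.1
```

Call:
{"api": "drive_tool", "payload": {"series": [[2, 0.2, 0.5, 0.02, 0.01, -0.01, 0.6], [3, 0.4, 1, 0.02, 0.01, -0.01, 0.6], [3.5, 0.4, 1, 0.02, 0.01, 0, 0.6], [3.5, 0.4, 1, 0.02, 0.01, 0, 0.6], [3.5, 0.4, 1, 0.02, 0, 0, 0.6], [3, 0.2, 0.8, 0, 0, 0, 0.6], [1, 0, 0, 0, 0, 0, 0.6], [0, 0, 0, 0, 0, 0, 0.6]]}}

```text
time_s: 5.75
position: [356.5, -272.9, 191.5]
orientation: [[0.088, 0.953, 0.291], [-0.061, 0.297, -0.953], [-0.994, 0.066, 0.084]]
force: [0.6, -1.3, 0.9]
width: 0.597
```

```bash
python3 - <<'E'
from h import *
p=get_image("wrist"); save(p,"w2")
d=masks_of(p,"pick")
to((454.7,-343.2,19),down(1.8755-np.pi/2))
for d in d[:2]:
    m=d["pixels"]; r,c=np.nonzero(m); pts=np.array([onz(p,(a,b),10,True)[:2] for a,b in zip(r,c)])
    print(d["confidence"],m.sum(),d["at"])
    if abs(pts.mean(0)[0]-450)>40: continue
    o=np.array([454.7,-343.2]); yaw=1.8755
    for i in range(3):
        x=np.array([np.cos(yaw),np.sin(yaw)]); y=np.array([-x[1],x[0]])
        u=(pts-o)@x; v=(pts-o)@y; k=(abs(u)<35)&(abs(v)<14)
        a,b=np.polyfit(u[k],v[k],1); yaw+=np.arctan(a); o=o+y*b
    print(yaw,o,u.min(),u.max())
E
```

```text
shift cm [18.52  6.03  8.02] turn [-0.005  0.085 -0.067] rows>= 4.2
0.94 374 [355.3, 221.2]
0.88 1901 [146.0, 138.0]
```

View pics/w2.png

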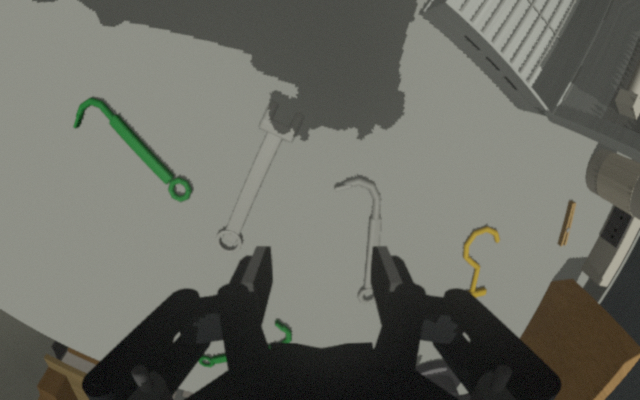

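```bash
python3 - <<'E'
from h import *
s=arm.get_state(); print(s["joint_positions"].round(3), s["dq"].round(3))
to((455,-343,180),down(1.8755-np.pi/2))
E
```

```text
[-1.106 -0.495  1.374  2.264  0.645  0.974  0.197] [-0.003 -0.    -0.001 -0.013  0.002  0.001  0.001]
shift cm [2.51 7.14 9.38] turn [-0.005  0.085 -0.067] rows>= 2.4
```

```bash
python3 - <<'E'
from h import *
to((480,-300,380),down(0.305))
E
```

```text
shift cm [-17.41  12.14   7.7 ] turn [-0.006  0.085 -0.067] rows>= 4.5
```

Call:
{"api": "drive_tool", "payload": {"series": [[-2, 1, 0.7, 0, 0.01, -0.01, 0.6], [-2.5, 1.5, 1, 0, 0.02, -0.01, 0.6], [-2.5, 2, 1.2, 0, 0.02, -0.02, 0.6], [-2.5, 2, 1.2, 0, 0.02, -0.02, 0.6], [-2.5, 2, 1.2, 0, 0.02, -0.01, 0.6], [-2.5, 2, 1.2, 0, 0, 0, 0.6], [-2.5, 1.5, 1.2, 0, 0, 0, 0.6], [0, 0, 0, 0, 0, 0, 0.6]]}}

```text
time_s: 6.65
position: [464.8, -286.8, 400.0]
orientation: [[0.025, 0.955, 0.297], [-0.008, 0.297, -0.955], [-1.0, 0.022, 0.015]]
force: [0.0, 0.4, -1.3]
width: 0.598
```

```bash
python3 - <<'E'
from h import *
s=arm.get_state(); print(s["joint_positions"].round(3))
to((480,-300,380),down(0.305))
to((560,-330,380),down(0.305))
E
```

```text
[-1.331 -0.494  1.372  1.752  0.493  1.479  0.281]
shift cm [2.05 1.02 1.68] turn [-0.004  0.015 -0.022] rows>= 0.6
shift cm [2.28 7.77 6.92] turn [-0.004  0.015 -0.022] rows>= 2.1
```

Call:
{"api": "drive_tool", "payload": {"series": [[1, 2, 1, 0, 0, 0, 0.6], [1, 3, 1.5, 0, 0, 0, 0.6], [1, 3, 1.5, 0, 0, 0, 0.6], [1, 3, 1.5, 0, 0, 0, 0.6], [1, 3, 1.5, 0, 0, 0, 0.6], [1, 3, 1.5, 0, 0, 0, 0.6], [1, 2, 1.5, 0, 0, 0, 0.6], [1, 2, 1.5, 0, 0, 0, 0.6], [0, 0, 0, 0, 0, 0, 0.6]]}}

```text
time_s: 7.55
position: [548.1, -248.5, 407.7]
orientation: [[0.176, 0.941, 0.288], [-0.083, 0.305, -0.949], [-0.981, 0.143, 0.132]]
force: [-0.2, 0.6, 0.5]
width: 0.599
```

```bash
python3 - <<'E'
from h import *
s=arm.get_state(); print(s["joint_positions"].round(3))
to((560,-480,330),down(0.305))
E
```

```text
[-1.468 -0.495  1.374  1.747  0.598  1.346  0.135]
shift cm [ 9.77 -7.06 21.27] turn [-0.001  0.133 -0.144] rows>= 4.9
```

```bash
cat > kin.py <<'E'
import numpy as np, itertools
from scipy.spatial.transform import Rotation as Ro
from scipy.optimize import least_squares
Q=np.array([[-1.34147402,0.42610607,0.07393225,1.60595829,-0.03407771,1.1108424,-0.06710905],
[-1.106,-0.495,1.374,2.264,0.645,0.974,0.197],[-1.331,-0.494,1.372,1.752,0.493,1.479,0.281],[-1.468,-0.495,1.374,1.747,0.598,1.346,0.135]])
X=np.array([[249.66,627.10,248.32],[356.5,-272.9,191.5],[464.8,-286.8,400],[548.1,-248.5,407.7]])
O=np.array([[[0,.36991,.92907],[0,.92907,-.36991],[-1,0,0]],[[.088,.953,.291],[-.061,.297,-.953],[-.994,.066,.084]],[[.025,.955,.297],[-.008,.297,-.955],[-1,.022,.015]],[[.176,.941,.288],[-.083,.305,-.949],[-.981,.143,.132]]])
def chain(q,S):
    M=np.eye(3); out=[]
    for i in range(7):
        M=M@Ro.from_euler("zyzyzyz"[i],S[i]*q[i]).as_matrix(); out.append(M)
    return out
T0=np.array([[0,0,1.],[0,1,0],[-1,0,0]]).T
def rot(q,S,b,c):
    return Ro.from_euler("z",b).as_matrix()@chain(q,S)[-1]@Ro.from_euler("z",c).as_matrix()@np.array([[0,0,1.],[0,1,0],[1,0,0]])@np.diag([1,1,-1])
if __name__=="__main__":
    res=[]
    for s in itertools.product([1,-1],repeat=4):
      for s2 in [1,-1]:
        S=[s[0],s2,s[1],s2,s[2],s2,s[3]]
        for b0,c0 in itertools.product([0,1.6,3.1,-1.6],repeat=2):
            f=lambda v:np.concatenate([Ro.from_matrix(rot(q,S,*v).T@o).as_rotvec() for q,o in zip(Q,O)])
            r=least_squares(f,[b0,c0]); res.append((r.cost,S,r.x))
    res.sort(key=lambda t:t[0])
    for r in res[:6]: print(r)
E
python3 kin.py
```

```text
(np.float64(9.491486454452672e-07), [-1, 1, -1, 1, -1, 1, -1], array([6.28395204, 1.57161235]))
(np.float64(9.491486454453378e-07), [-1, 1, -1, 1, -1, 1, -1], array([7.66734847e-04, 1.57161236e+00]))
(np.float64(9.491486454453573e-07), [-1, -1, -1, -1, -1, -1, -1], array([-3.14082592, -1.56998029]))
(np.float64(9.491486454453596e-07), [-1, 1, -1, 1, -1, 1, -1], array([ 7.66735487e-04, -4.71157295e+00]))
(np.float64(9.491486454453619e-07), [-1, -1, -1, -1, -1, -1, -1], array([3.14235938, 4.71320501]))
(np.float64(9.491486454453708e-07), [-1, 1, -1, 1, -1, 1, -1], array([7.66736541e-04, 1.57161236e+00]))
```

```bash
cat >> kin.py <<'E'
S=[-1,1,-1,1,-1,1,-1]; LO=np.array([-2.85,-.5,-1.23,.21,-1.02,.16,-2.73]); HI=np.array([2.85,2.14,1.37,2.46,4.16,2.05,2.73])
ex,ey,ez=np.eye(3)
def basis(q):
    C=chain(q,S); return np.stack([C[2]@ez,C[2]@ex,C[4]@ez,C[4]@ex,C[6]@ez,C[6]@ex,C[6]@ey,C[5]@ex],1)
A=np.vstack([np.hstack([basis(q),ez[:,None]]) for q in Q]); L=np.linalg.lstsq(A,X.ravel(),rcond=None)[0]
if __name__=="__main__": print(L.round(1),(A@L-X.ravel()).round(1)); A2=A[:,[0,2,4,8]]; r=np.linalg.lstsq(A2,X.ravel(),rcond=None)[0]; print(r,(A2@r-X.ravel()).round(1))
E
sed -i 's/^if __name__=="__main__":$/if 0:/' kin.py; python3 kin.py
```

```text
[553.4 -31.8 502.5  28.1 312.1 -49.3 -58.3   9.7 284.1] [ -2.8  -0.3  -7.5   0.7   8.7   2.8   3.3   0.2  -3.4  -3.5 -10.    8.1]
[596.38516246 495.90829534 543.51381216 454.437977  ] [-57.3  35.9 -14.5  -4.   11.7   4.  -23.5  17.8   3.2   7.8  -3.1   7.3]
```

```bash
cat > sim.py <<'E'
from kin import *
def fk(q):
    q=np.asarray(q); return np.hstack([basis(q),ez[:,None]])@L, rot(q,S,0,np.pi/2)
def jac(q):
    p,R=fk(q); J=np.zeros((6,7))
    for i in range(7):
        d=q.copy(); d[i]+=1e-5; a,B=fk(d); J[:3,i]=(a-p)/1e-5/300; J[3:,i]=Ro.from_matrix(B@R.T).as_rotvec()/1e-5
    return J
def ik(q,p,R,n=12):
    q=q.copy()
    for _ in range(n):
        a,B=fk(q); e=np.r_[(p-a)/300,Ro.from_matrix(R@B.T).as_rotvec()]; J=jac(q)
        q=np.clip(q+J.T@np.linalg.solve(J@J.T+1e-4*np.eye(6),e),LO,HI)
    return q
def run(q,rows,p=None,R=None):
    for r in rows:
        p,R=fk(q); r=np.array(r,float); q=ik(q,p+R@r[:3]*10,R@Ro.from_rotvec(r[3:6]).as_matrix(),4)
    return q
E
python3 - <<'E'
from sim import *
np.set_printoptions(precision=3,suppress=True)
a=[[-2,-3,3,.05,0,0],[-3,-3,3,.05,0,0],[-3,-3.3,3.5,.05,0,0]]+[[-2,-3.3,3.5,.05,0,0]]*2+[[-1,-3.3,3.5,.05,0,0]]*5+[[0,-3.3,3.5,.05,0,0]]*2
q=run(Q[0],a); print(q,fk(q)[0])
b=[[.5,-1.2,3.5,0,0,0],[1,-1.2,4.2,0,0,0]]+[[1.5,-1.2,4.2,0,0,0]]*3+[[2,-1.2,4.2,0,0,0]]+[[2,-1.2,4.2,.04,0,0]]*4
q=run(q,b); print(q,fk(q)[0])
# ideal config for pick and tin, q3=0 pref
for P,az in [((455,-343,180),.305),((455,-343,20),.305),((521,0,100),-.3)]:
    y=np.array([np.cos(az),np.sin(az),0]); x=-ez; R=np.c_[x,y,np.cross(x,y)]
    for sgn in (1,-1):
        Rr=R*np.array([1,sgn,sgn])
        f=lambda q:np.r_[(np.array(P)-fk(q)[0])/10,Ro.from_matrix(Rr@fk(q)[1].T).as_rotvec()*30,q[2]*.05]
        r=least_squares(f,[0.3,.2,0,2,0,1,0],bounds=(LO,HI)); print(P,sgn,r.x,r.cost)
E
```

```text
[-0.993 -0.387  0.405  1.999  0.15   1.502 -0.033] [331.101  74.897 410.818]
[-1.465 -0.5    1.37   1.926  0.575  1.225  0.493] [ 521.543 -175.425  332.182]
(455, -343, 180) 1 [ 0.659  0.285 -0.     1.95   0.     0.906  0.964] 6.723356317857795e-27
(455, -343, 180) -1 [ 0.636  0.513  0.     1.615 -0.     1.013 -2.2  ] 4.085749566550867e-21
(455, -343, 20) 1 [ 0.659  0.548 -0.     2.035  0.     0.558  0.964] 2.481374301189893e-21
(455, -343, 20) -1 [ 0.636  0.715  0.     1.69  -0.     0.737 -2.2  ] 8.495320415505234e-24
(521, 0, 100) 1 [-0.142  0.409 -0.     2.001  0.     0.732 -0.442] 1.0857997267188636e-24
(521, 0, 100) -1 [-0.499  0.648  0.904  1.887 -0.636  0.924 -2.73 ] 0.001021278737293154
```

```bash
cat > fast.py <<'E'
import kin, numpy as np
from sim import *
def fch(q,S):
    c,s=np.cos(q)*1.,np.sin(np.array(S)*q); M=np.eye(3); out=[]
    for i in range(7):
        if i%2==0: N=np.array([[c[i],-s[i],0],[s[i],c[i],0],[0,0,1]])
        else: N=np.array([[c[i],0,s[i]],[0,1,0],[-s[i],0,c[i]]])
        M=M@N; out.append(M)
    return out
TF=Ro.from_euler("z",np.pi/2).as_matrix()@np.array([[0,0,1.],[0,1,0],[1,0,0]])@np.diag([1,1,-1])
def fk(q):
    C=fch(q,S); p=L[0]*C[2][:,2]+L[1]*C[2][:,0]+L[2]*C[4][:,2]+L[3]*C[4][:,0]+C[6]@np.array([L[5],L[6],L[4]])+L[7]*C[5][:,0]; p=p+np.array([0,0,L[8]])
    return p,C[6]@TF
def vee(M): 
    v=.5*np.array([M[2,1]-M[1,2],M[0,2]-M[2,0],M[1,0]-M[0,1]]); return v
def ik(q,p,R,n=4):
    q=q.copy()
    for _ in range(n):
        a,B=fk(q); e=np.r_[(p-a)/300,vee(R@B.T)]; J=np.zeros((6,7))
        for i in range(7):
            d=q.copy(); d[i]+=1e-5; a2,B2=fk(d); J[:3,i]=(a2-a)/3e-3; J[3:,i]=vee(B2@B.T)/1e-5
        q=np.clip(q+J.T@np.linalg.solve(J@J.T+1e-4*np.eye(6),e),LO,HI)
    return q
def down(a,t=0): 
    y=np.array([np.cos(a),np.sin(a),0]); x=np.array([0,0,-1.]); R=np.c_[x,y,np.cross(x,y)]; return R
def go(q,p,R,step=40):
    a,B=fk(q); w=Ro.from_matrix(B.T@R).as_rotvec(); n=int(np.ceil(max(np.linalg.norm(p-a)/step,np.linalg.norm(w)/.14,1)))
    for k in range(1,n+1):
        q=ik(q,a+(p-a)*k/n,B@Ro.from_rotvec(w*k/n).as_matrix(),3)
    return q,n
E
cat > search.py <<'E'
from fast import *
import time
rng=np.random.default_rng(0); q0=Q[3].copy(); best=[]; t=time.time()
G=(np.array([455,-343,180.]),down(.305))
while time.time()-t<240:
    W=[];q=q0;n=0
    for k in range(rng.integers(1,4)):
        while 1:
            r,az,z=rng.uniform(430,800),rng.uniform(-1.0,1.2),rng.uniform(300,480)
            p=np.array([r*np.cos(az),r*np.sin(az),z])
            if p[0]<720 and (k==0 or 1): break
        a=rng.uniform(-1.5,1.6); W.append((p,a)); q,m=go(q,p,down(a)); n+=m
    q,m=go(q,*G); n+=m
    a,B=fk(q); err=np.linalg.norm(a-G[0])+200*np.linalg.norm(vee(G[1]@B.T))
    best.append((abs(q[2])+err/20+n/200,n,err,q,W))
best.sort(key=lambda b:b[0]); np.set_printoptions(precision=2,suppress=True)
print(len(best))
for b in best[:6]: print(b)
E
python3 search.py
```

```text
1552
(np.float64(0.37162441260446116), 57, np.float64(5.942838229880377e-07), array([ 0.59,  0.29,  0.09,  1.95, -0.03,  0.91,  1.  ]), [(array([ 348.52, -369.74,  409.09]), 0.5802459298415137), (array([289.98, 465.84, 327.82]), -0.9667900699925908), (array([713.32,  32.94, 460.28]), -0.8059035397643153)])
(np.float64(0.6449317009648001), 65, np.float64(7.884591258796613e-07), array([ 0.4 ,  0.3 ,  0.32,  1.95, -0.12,  0.91,  1.08]), [(array([ 373.04, -578.76,  394.67]), 0.3800858715541928), (array([ 240.67, -363.47,  331.1 ]), 0.10586121514625524), (array([262.74, 533.21, 416.76]), 0.03942086478787821)])
(np.float64(0.7197087617483495), 47, np.float64(8.199070511117144e-07), array([ 0.27,  0.31,  0.48,  1.95, -0.18,  0.92,  1.15]), [(array([ 281.38, -344.48,  372.81]), -0.2398600826945283), (array([337.5 , 275.16, 418.78]), -0.34696979307712006), (array([670.51, -25.68, 379.54]), 0.010778109326369911)])
(np.float64(0.7590763827921198), 57, np.float64(7.962702336705969e-07), array([ 0.28,  0.31,  0.47,  1.95, -0.18,  0.92,  1.14]), [(array([ 343.13, -369.32,  409.36]), 1.0333527350813134), (array([354.52, 501.48, 347.42]), 0.38263895850504714), (array([ 681.72, -120.68,  447.79]), 0.3847386904604093)])
(np.float64(0.7626039692157494), 56, np.float64(7.36301519785421e-07), array([ 0.27,  0.31,  0.48,  1.95, -0.18,  0.92,  1.15]), [(array([ 322.96, -351.09,  342.93]), 0.5389954850982894), (array([230.81, 434.05, 342.97]), 1.2069644961126094), (array([474.94, 509.33, 303.29]), 0.47435854493434926)])
(np.float64(0.7731965674510424), 70, np.float64(6.133994576923986e-07), array([ 0.32,  0.31,  0.42,  1.95, -0.16,  0.92,  1.12]), [(array([ 325.23, -418.25,  302.97]), 1.0211377415208447), (array([310.11, 549.7 , 446.85]), -1.491510649472541), (array([ 449.05, -597.26,  431.34]), -0.955467576132067)])
```

```bash
cat >> h.py <<'E'
def J(): print("q",arm.get_state()["joint_positions"].round(3),arm.get_state()["position"].round(0))
E
python3 - <<'E'
from h import *
to((348,-370,409),down(0.58));to((285,-345,375),down(-0.24))
E
```

```text
shift cm [ -2.63 -22.53   5.78] turn [-0.275  0.152 -0.124] rows>= 4.7
shift cm [ -0.61 -28.19   1.15] turn [ 0.542  0.091 -0.176] rows>= 5.6
```

Call:
{"api": "drive_tool", "payload": {"series": [[-0.4, -2, 0.5, -0.04, 0.03, -0.02, 0.6], [-0.4, -3.4, 0.9, -0.04, 0.03, -0.02, 0.6], [-0.4, -3.4, 0.9, -0.04, 0.03, -0.02, 0.6], [-0.4, -3.4, 0.9, -0.04, 0.03, -0.02, 0.6], [-0.4, -3.4, 0.9, -0.04, 0.02, -0.02, 0.6], [-0.4, -3.4, 0.9, -0.04, 0.01, -0.02, 0.6], [-0.2, -3.4, 0.9, -0.04, 0, 0, 0.6], [0, 0, 0, 0, 0, 0, 0.6]]}}

```text
time_s: 8.35
position: [359.5, -403.2, 421.6]
orientation: [[0.001, 0.828, 0.561], [0.009, 0.561, -0.828], [-1.0, 0.006, -0.007]]
force: [0.5, 0.4, 0.2]
width: 0.602
```

```bash
python3 - <<'E'
from h import *
J(); to((348,-370,409),down(0.58)); to((330,150,410),down(-0.4)); to((300,440,340),down(-0.9))
E
```

```text
q [-1.049 -0.496  1.361  1.708  0.475  1.55   0.868] [ 360. -403.  422.]
shift cm [ 1.29  0.9  -3.38] turn [ 0.016 -0.007 -0.006] rows>= 0.7
shift cm [  1.68  28.59 -47.43] turn [ 0.996 -0.01  -0.002] rows>= 11.1
shift cm [  8.94  42.34 -73.07] turn [ 1.496 -0.01   0.   ] rows>= 17.0
```

```bash
python3 - <<'E'
s=open('kin.py').read()
s=s.replace("[-1.468,-0.495,1.374,1.747,0.598,1.346,0.135]]","[-1.468,-0.495,1.374,1.747,0.598,1.346,0.135],[-1.049,-0.496,1.361,1.708,0.475,1.55,0.868]]").replace("[548.1,-248.5,407.7]]","[548.1,-248.5,407.7],[359.5,-403.2,421.6]]").replace("[-.981,.143,.132]]]","[-.981,.143,.132]],[[.001,.828,.561],[.009,.561,-.828],[-1,.006,-.007]]]")
open('kin.py','w').write(s)
s=open('search.py').read().replace("Q[3]","Q[4]").replace("<240","<200").replace("rng.uniform(430,800)","rng.uniform(430,720)").replace("best[:6]","best[:5]").replace("rng.integers(1,4)","rng.integers(1,3)")
open('search.py','w').write(s)
E
python3 kin.py | head -2; python3 search.py
```

```text
[ 5.546e+02 -3.750e+01  5.044e+02  2.000e-01  3.749e+02 -8.000e-01
 -5.010e+01 -2.760e+01  3.212e+02] [-14.    2.3  -5.7   4.3   6.3   0.3  -8.5  -6.   -1.1  -6.6 -13.1   9.6
1789
(np.float64(0.4715053473997265), 46, np.float64(5.095768217252398e-07), array([ 0.38,  0.26,  0.24,  1.98, -0.08,  0.91,  0.97]), [(array([305.06, 337.75, 415.73]), -0.9233243480913015), (array([677.61, 170.47, 402.72]), -1.4398260696971743)])
(np.float64(0.5120757938196419), 70, np.float64(2.18894035904117e-07), array([ 0.45,  0.26,  0.16,  1.98, -0.05,  0.91,  0.95]), [(array([267.69, 578.49, 469.55]), -1.435620906154957), (array([355.65, 555.15, 311.99]), 1.5246113073617766)])
(np.float64(0.6011234486216839), 53, np.float64(1.0289339826882835e-06), array([ 0.3 ,  0.27,  0.34,  1.98, -0.11,  0.91,  1.  ]), [(array([364.07, 525.73, 445.29]), -1.0798057318511938), (array([691.41, -69.81, 464.63]), -1.2407264280440746)])
(np.float64(0.6038827451354924), 46, np.float64(3.6142644122276096e-07), array([ 0.27,  0.27,  0.37,  1.98, -0.13,  0.91,  1.01]), [(array([323.45, 401.62, 390.23]), -1.2240638233133336), (array([641.13, -14.74, 314.88]), 0.002126748020629954)])
(np.float64(0.623813931563284), 65, np.float64(2.4552979907936626e-07), array([ 0.33,  0.27,  0.3 ,  1.98, -0.1 ,  0.91,  0.99]), [(array([248.9 , 625.1 , 336.06]), -1.2493800590976487), (array([423.27, 433.95, 389.58]), 1.2553725728766048)])
```

```bash
cat >> h.py <<'E'
def plan(pos,R,n,jaw=None):
    s=arm.get_state(); p=np.array(s["position"]); O=np.array(s["orientation"]).reshape(3,3)
    w=Ro.from_matrix(O.T@R).as_rotvec(); d=(np.array(pos)-p)/n/10
    print("turn/row",(w/n).round(3))
    for k in range(n): print((Ro.from_rotvec(w*k/n).as_matrix().T@O.T@d).round(1).tolist(),end=" ")
    print()
E
python3 - <<'E'
from h import *
plan((323,402,400),down(-1.2),19)
E
```

```text
turn/row [ 0.095 -0.001  0.   ]
[0.2, 2.2, -3.6] [0.2, 1.9, -3.8] [0.1, 1.5, -4.0] [0.1, 1.1, -4.1] [0.1, 0.7, -4.2] [0.1, 0.3, -4.2] [0.1, -0.1, -4.2] [0.1, -0.5, -4.2] [0.1, -0.9, -4.2] [0.1, -1.3, -4.1] [0.1, -1.6, -3.9] [0.1, -2.0, -3.7] [0.1, -2.3, -3.5] [0.1, -2.7, -3.3] [0.1, -3.0, -3.0] [0.1, -3.2, -2.7] [0.1, -3.5, -2.4] [0.1, -3.7, -2.1] [0.1, -3.9, -1.7]
```

Call:
{"api": "drive_tool", "payload": {"series": [[0.1, 2.2, -3.6, 0.1, 0, 0, 0.6], [0.1, 1.9, -3.8, 0.1, 0, 0, 0.6], [0.1, 1.5, -4.0, 0.1, 0, 0, 0.6], [0.1, 1.1, -4.1, 0.1, 0, 0, 0.6], [0.1, 0.7, -4.2, 0.1, 0, 0, 0.6], [0.1, 0.3, -4.2, 0.1, 0, 0, 0.6], [0.1, -0.1, -4.2, 0.1, 0, 0, 0.6], [0.1, -0.5, -4.2, 0.1, 0, 0, 0.6], [0.1, -0.9, -4.2, 0.1, 0, 0, 0.6], [0.1, -1.3, -4.1, 0.1, 0, 0, 0.6], [0.1, -1.6, -3.9, 0.1, 0, 0, 0.6], [0.1, -2.0, -3.7, 0.1, 0, 0, 0.6], [0.1, -2.3, -3.5, 0.1, 0, 0, 0.6], [0.1, -2.7, -3.3, 0.1, 0, 0, 0.6], [0.1, -3.0, -3.0, 0.1, 0, 0, 0.6], [0.1, -3.2, -2.7, 0.1, 0, 0, 0.6], [0.1, -3.5, -2.4, 0.1, 0, 0, 0.6], [0.1, -3.7, -2.1, 0.1, 0, 0, 0.6], [0, -2, -1, 0, 0, 0, 0.6]]}}

```text
time_s: 10.25
position: [392.4, 403.5, 407.2]
orientation: [[-0.006, 0.264, -0.965], [0.012, -0.965, -0.264], [-1.0, -0.013, 0.003]]
force: [0.8, -0.5, -1.1]
width: 0.598
```

```bash
python3 - <<'E'
from h import *
J()
plan((640,-15,350),down(0),16)
E
```

```text
q [-0.78   0.143 -0.144  1.639  0.009  1.356 -2.228] [392. 403. 407.]
turn/row [-0.081 -0.     0.001]
[0.3, 2.9, -0.8] [0.3, 3.0, -0.6] [0.3, 3.0, -0.3] [0.3, 3.0, -0.1] [0.3, 3.0, 0.2] [0.3, 3.0, 0.4] [0.3, 3.0, 0.7] [0.3, 2.9, 0.9] [0.3, 2.8, 1.1] [0.3, 2.7, 1.4] [0.3, 2.6, 1.6] [0.3, 2.5, 1.8] [0.3, 2.3, 2.0] [0.4, 2.1, 2.2] [0.4, 2.0, 2.3] [0.4, 1.8, 2.5]
```

Call:
{"api": "drive_tool", "payload": {"series": [[0.2, 2.9, -0.8, -0.08, 0, 0, 0.6], [0.3, 3, -0.6, -0.08, 0, 0, 0.6], [0.3, 3, -0.3, -0.08, 0, 0, 0.6], [0.3, 3, -0.1, -0.08, 0, 0, 0.6], [0.3, 3, 0.2, -0.08, 0, 0, 0.6], [0.3, 3, 0.4, -0.08, 0, 0, 0.6], [0.3, 3, 0.7, -0.08, 0, 0, 0.6], [0.3, 2.9, 0.9, -0.08, 0, 0, 0.6], [0.3, 2.8, 1.1, -0.08, 0, 0, 0.6], [0.3, 2.7, 1.4, -0.08, 0, 0, 0.6], [0.3, 2.6, 1.6, -0.08, 0, 0, 0.6], [0.3, 2.5, 1.8, -0.08, 0, 0, 0.6], [0.3, 2.3, 2, -0.08, 0, 0, 0.6], [0.3, 2.1, 2.2, -0.08, 0, 0, 0.6], [0.3, 2, 2.3, -0.08, 0, 0, 0.6], [0.3, 1.8, 2.5, -0.08, 0, 0, 0.6]]}}

```text
time_s: 11.85
position: [653.1, -20.3, 342.5]
orientation: [[-0.02, 0.999, 0.033], [0.008, 0.034, -0.999], [-1.0, -0.02, -0.009]]
force: [0.4, 0.6, -0.8]
width: 0.601
```

```bash
python3 - <<'E'
from h import *
J()
plan((520,-343,310),down(0.305),12)
E
```

```text
q [-0.11   0.338  0.063  1.527 -0.031  1.297 -0.008] [653. -20. 343.]
turn/row [-0.023 -0.001  0.002]
[0.3, -1.2, 2.7] [0.3, -1.3, 2.6] [0.3, -1.3, 2.6] [0.3, -1.4, 2.6] [0.3, -1.4, 2.5] [0.3, -1.5, 2.5] [0.3, -1.5, 2.5] [0.3, -1.6, 2.4] [0.3, -1.7, 2.4] [0.3, -1.7, 2.4] [0.3, -1.8, 2.3] [0.3, -1.8, 2.3]
```

Call:
{"api": "drive_tool", "payload": {"series": [[0.2, -1.2, 2.7, -0.02, 0, 0, 0.6], [0.2, -1.3, 2.6, -0.02, 0, 0, 0.6], [0.2, -1.3, 2.6, -0.02, 0, 0, 0.6], [0.2, -1.4, 2.6, -0.02, 0, 0, 0.6], [0.2, -1.4, 2.5, -0.02, 0, 0, 0.6], [0.3, -1.5, 2.5, -0.02, 0, 0, 0.6], [0.5, -1.5, 2.5, -0.02, 0, 0, 0.6], [1, -1.6, 2.4, -0.02, 0, 0, 0.6], [1, -1.7, 2.4, -0.02, 0, 0, 0.6], [1.5, -1.8, 2.4, -0.03, 0, 0, 0.6], [1.5, -1.8, 2.3, -0.03, 0, 0, 0.6], [1.5, -1.8, 2.3, -0.03, 0, 0, 0.6]]}}

```text
time_s: 13.05
position: [510.1, -357.8, 251.7]
orientation: [[-0.028, 0.951, 0.307], [0.01, 0.308, -0.951], [-1.0, -0.024, -0.018]]
force: [0.9, 0.6, 0.5]
width: 0.599
```

```bash
python3 - <<'E'
from h import *
J()
plan((454.7,-343.2,90),down(1.8755-np.pi/2),6)
E
```

```text
q [ 0.376  0.356  0.167  1.71  -0.058  1.111  0.873] [ 510. -358.  252.]
turn/row [ 0.001 -0.003  0.004]
[2.7, -0.7, -0.5] [2.7, -0.8, -0.5] [2.7, -0.8, -0.5] [2.7, -0.8, -0.5] [2.7, -0.8, -0.5] [2.7, -0.8, -0.5]
```

Call:
{"api": "drive_tool", "payload": {"series": [[2.2, -0.7, -0.4, 0, -0.003, 0.004, 0.5], [2.7, -0.8, -0.5, 0, -0.003, 0.004, 0.5], [2.7, -0.8, -0.5, 0, -0.003, 0.004, 0.5], [2.7, -0.8, -0.5, 0, -0.003, 0.004, 0.5], [2.7, -0.8, -0.5, 0, -0.003, 0.004, 0.5], [2.4, -0.6, -0.5, 0, -0.003, 0.004, 0.5], [0, 0, 0, 0, 0, 0, 0.5]]}}

```text
time_s: 13.75
position: [448.1, -348.3, 89.0]
orientation: [[-0.005, 0.954, 0.298], [0.001, 0.298, -0.954], [-1.0, -0.005, -0.003]]
force: [0.3, 0.3, 0.1]
width: 0.503
```

```bash
cat >> h.py <<'E'
def fitpick(p,o,yaw,z=10,half=35):
    for d in masks_of(p,"pick")[:4]:
        m=d["pixels"]; r,c=np.nonzero(m); pts=np.array([onz(p,(a,b),z,True)[:2] for a,b in zip(r,c)])
        if np.linalg.norm(pts.mean(0)-o)>50 or m.sum()<300: continue
        for i in range(4):
            x=np.array([np.cos(yaw),np.sin(yaw)]); y=np.array([-x[1],x[0]])
            u=(pts-o)@x; v=(pts-o)@y; k=(abs(u)<half)&(abs(v)<14)
            a,b=np.polyfit(u[k],v[k],1); yaw+=np.arctan(a); o=o+y*b
        print("fit",d["confidence"],m.sum(),yaw,o,u.min(),u.max()); return yaw,o
E
python3 - <<'E'
from h import *
J(); p=get_image("wrist"); save(p,"w3")
fitpick(p,np.array([454.7,-343.2]),1.8755)
to((454.7,-343.2,19),down(1.8755-np.pi/2))
E
```

```text
q [ 0.432  0.453  0.143  1.982 -0.092  0.718  0.934] [ 448. -348.   89.]
fit 0.98 4374 1.861185278147884 [ 454.5444069  -343.24887917] -90.24179773469375 80.67323958329384
shift cm [ 7.3   0.59 -0.5 ] turn [-0.001  0.001  0.002] rows>= 1.5
```

View pics/w3.png

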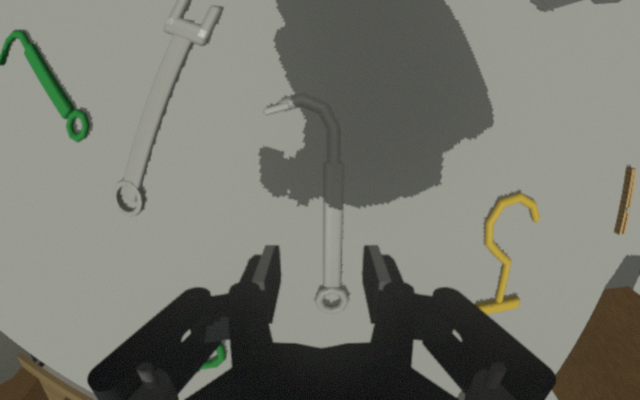

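Call:
{"api": "drive_tool", "payload": {"series": [[1.5, 0.2, -0.2, 0.005, 0, 0, 0.5], [2, 0.2, -0.2, 0.005, 0, 0, 0.5], [2, 0.2, -0.1, 0, 0, 0, 0.5], [1.3, 0, 0, 0, 0, 0, 0.5], [0.4, 0, 0, 0, 0, 0, 0.5], [0, 0, 0, 0, 0, 0, 0.5]]}}

```text
time_s: 14.45
position: [461.9, -345.7, 22.3]
orientation: [[0.008, 0.957, 0.289], [-0.006, 0.289, -0.957], [-1.0, 0.006, 0.008]]
force: [0.1, -0.5, -1.4]
width: 0.502
```

```bash
python3 - <<'E'
from h import *
to((454.5,-343.2,19),down(1.861-np.pi/2))
E
```

```text
shift cm [ 0.32 -0.64 -0.45] turn [ 0.003  0.008 -0.006] rows>= 0.2
```

Call:
{"api": "drive_tool", "payload": {"series": [[0.2, -0.3, -0.3, 0, 0.008, -0.006, 0.5], [0.1, -0.3, -0.2, 0, 0, 0, 0.5], [0, 0, 0, 0, 0, 0, 0.25], [0, 0, 0, 0, 0, 0, 0.1], [0, 0, 0, 0, 0, 0, 0.0], [0, 0, 0, 0, 0, 0, 0.0], [0, 0, 0, 0, 0, 0, 0.0], [0, 0, 0, 0, 0, 0, 0.0]], "newtons": 60}}

```text
time_s: 15.25
position: [455.1, -343.5, 21.8]
orientation: [[0.003, 0.958, 0.288], [-0.002, 0.288, -0.958], [-1.0, 0.002, 0.002]]
force: [-0.1, -0.9, -1.2]
width: 0.134
```

Call:
{"api": "drive_tool", "payload": {"series": [[-1, 0, 0, 0, 0, 0, 0], [-2, 0, 0, 0, 0, 0, 0], [-3, 0, 0, 0, 0, 0, 0], [-3, 0, 0, 0, 0, 0, 0], [-3, 0, 0, 0, 0, 0, 0], [-3, 0, 0, 0, 0, 0, 0], [-2, 0, 0, 0, 0, 0, 0]]}}

```text
time_s: 15.95
position: [452.7, -342.2, 198.8]
orientation: [[-0.002, 0.958, 0.288], [0.001, 0.288, -0.958], [-1.0, -0.002, -0.002]]
force: [-0.7, -1.7, -1.2]
width: 0.133
```

```bash
python3 - <<'E'
from h import *
J(); p=get_image("wrist"); s=arm.get_state(); save(p,"w4")
pos=s["position"]; fitpick(p,np.array(pos[:2]),1.861,z=pos[2]-5,half=80)
to((521,0,240),down(-0.3))
E
```

```text
q [ 0.392  0.306  0.171  1.906 -0.063  0.937  0.885] [ 453. -342.  199.]
fit 0.8 7145 1.9193211568253874 [ 452.74849677 -343.2280565 ] -50.89142221923739 84.04557281902031
shift cm [ -4.04  16.33 -30.88] turn [ 0.592  0.    -0.   ] rows>= 7.0
```

View pics/w4.png

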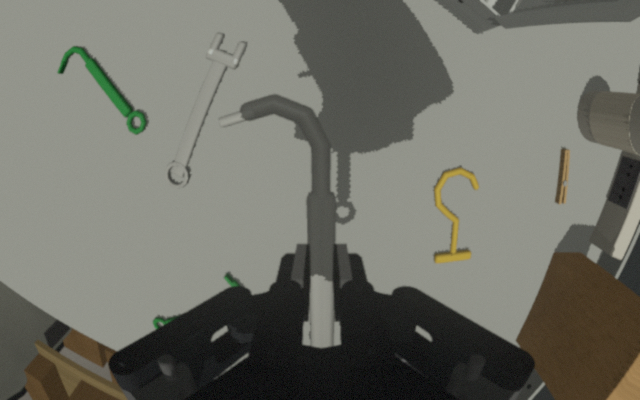

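```bash
python3 - <<'E'
from h import *
plan((525,2,240),down(-0.3),11)
E
```

```text
turn/row [ 0.054  0.    -0.   ]
[-0.4, 1.5, -2.8] [-0.4, 1.4, -2.9] [-0.4, 1.2, -3.0] [-0.4, 1.1, -3.0] [-0.4, 0.9, -3.1] [-0.4, 0.7, -3.1] [-0.4, 0.6, -3.2] [-0.4, 0.4, -3.2] [-0.4, 0.2, -3.2] [-0.4, 0.0, -3.2] [-0.4, -0.1, -3.2]
```

Call:
{"api": "drive_tool", "payload": {"series": [[-0.8, 1.5, -2.8, 0.055, 0, 0, 0], [-0.8, 1.4, -2.9, 0.055, 0, 0, 0], [-0.5, 1.2, -3, 0.055, 0, 0, 0], [-0.4, 1.1, -3, 0.055, 0, 0, 0], [-0.4, 0.9, -3.1, 0.055, 0, 0, 0], [-0.4, 0.7, -3.1, 0.055, 0, 0, 0], [-0.4, 0.6, -3.2, 0.055, 0, 0, 0], [-0.4, 0.4, -3.2, 0.055, 0, 0, 0], [-0.4, 0.2, -3.2, 0.055, 0, 0, 0], [-0.4, 0, -3.2, 0.055, 0, 0, 0], [-0.2, -0.1, -2.2, 0.055, 0, 0, 0], [0, 0, 0, 0, 0, 0, 0]]}}

```text
time_s: 17.25
position: [526.1, 5.3, 248.0]
orientation: [[-0.007, 0.942, -0.335], [-0.0, -0.335, -0.942], [-1.0, -0.006, 0.002]]
force: [-0.4, -0.5, -1.7]
width: 0.138
```

```bash
python3 - <<'E'
from h import *
J(); P={n:get_image(n) for n in("wrist","scene")}
for l,z in dict(tin=0,tin_floor=14,lid_hinge=66).items():
  for n in P:
    for d in landmark_of(P[n],l)[:1]: print(l,n,np.array(d["at"]).round(1),round(d["confidence"],2),onz(P[n],d["at"],z,n=="wrist").round(1))
p=P["wrist"]; im=p["color"].copy()
c=np.array([521,0,0]); tx=np.array([.955,-.296,0]); ty=np.array([.296,.955,0])
for X in [c+a*80*tx+b*115*ty+[0,0,65] for a in(-1,1) for b in(-1,1)]+[c+[0,0,14.]]:
    r,q=proj(p,X,True); cv2.circle(im,(int(round(q)),int(round(r))),4,(255,0,0),1)
cv2.imwrite("pics/w5.png",cv2.cvtColor(im,cv2.COLOR_RGB2BGR))
plan((525,2,36),down(-0.3),6)
E
```

```text
q [-0.171  0.187  0.044  1.935 -0.01   1.026 -0.463] [526.   5. 248.]
tin wrist [175.7 322.8] 0.62 [523.1  -5.8   0. ]
tin scene [224.7 350.8] 0.82 [526.4   1.2   0. ]
tin_floor wrist [169.5 326.5] 0.61 [530.9   3.1  14. ]
tin_floor scene [196.3 383.1] 0.39 [560.9 155.3  14. ]
lid_hinge wrist [179.7 399.1] 0.91 [602.6 -21.2  66. ]
lid_hinge scene [223.2 369.8] 0.78 [594.7  -8.7  66. ]
turn/row [-0.007  0.     0.001]
[3.5, 0.0, -0.0] [3.5, -0.0, -0.0] [3.5, -0.0, -0.0] [3.5, -0.0, -0.0] [3.5, -0.0, -0.0] [3.5, -0.0, -0.0]
```

View pics/w5.png

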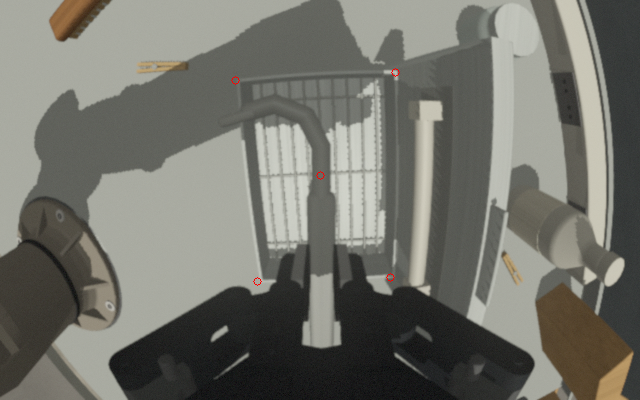

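Call:
{"api": "drive_tool", "payload": {"series": [[2, 0, 0, -0.02, 0, 0, 0], [3.5, 0, 0, -0.02, 0, 0, 0], [3.5, 0, 0, 0, 0, 0, 0], [3.5, 0, 0, 0, 0, 0, 0], [3.5, 0, 0, 0, 0, 0, 0], [2.5, 0, 0, 0, 0, 0, 0], [0.5, 0, 0, 0, 0, 0, 0], [0, 0, 0, 0, 0, 0, 0]]}}

```text
time_s: 18.45
position: [526.7, -3.0, 54.1]
orientation: [[-0.001, 0.953, -0.303], [-0.001, -0.303, -0.953], [-1.0, -0.001, 0.001]]
force: [0.3, 0.2, -1.7]
width: 0.135
```

```bash
python3 - <<'E'
from h import *
J(); to((525,2,37),down(-0.3)); print(arm.get_state()["force"])
E
```

```text
q [-0.141  0.453  0.029  2.086 -0.021  0.604 -0.405] [527.  -3.  54.]
shift cm [ 1.71 -0.31 -0.42] turn [-0.008  0.001  0.001] rows>= 0.4
[ 0.33981198  0.16738671 -1.74260392]
```

Call:
{"api": "drive_tool", "payload": {"series": [[0.5, -0.2, -0.2, 0, 0, 0, 0], [0.5, 0, -0.2, 0, 0, 0, 0], [0.4, 0, 0, 0, 0, 0, 0], [0.2, 0, 0, 0, 0, 0, 0], [0, 0, 0, 0, 0, 0, 0]]}}

```text
time_s: 18.95
position: [528.5, 1.9, 41.0]
orientation: [[0.005, 0.953, -0.303], [0.0, -0.303, -0.953], [-1.0, 0.005, -0.002]]
force: [-0.2, 0.3, -0.9]
width: 0.137
```

Call:
{"api": "drive_tool", "payload": {"series": [[0.2, 0, 0, 0, 0, 0, 0], [0.15, 0, 0, 0, 0, 0, 0], [0.1, 0, 0, 0, 0, 0, 0], [0, 0, 0, 0, 0, 0, 0]]}}

```text
time_s: 19.35
position: [528.9, 1.9, 36.7]
orientation: [[0.006, 0.953, -0.303], [0.0, -0.303, -0.953], [-1.0, 0.006, -0.002]]
force: [0.1, 0.3, -1.5]
width: 0.138
```

Call:
{"api": "drive_tool", "payload": {"series": [[0.1, 0, 0, 0, 0, 0, 0], [0.1, 0, 0, 0, 0, 0, 0], [0, 0, 0, 0, 0, 0, 0]]}}

```text
time_s: 19.65
position: [529.1, 1.9, 35.5]
orientation: [[0.007, 0.953, -0.303], [0.0, -0.303, -0.953], [-1.0, 0.006, -0.002]]
force: [0.2, 0.4, -0.3]
width: 0.137
```

Call:
{"api": "drive_tool", "payload": {"series": [[0.05, 0, 0, 0, 0, 0, 0.15], [0, 0, 0, 0, 0, 0, 0.2], [0, 0, 0, 0, 0, 0, 0.3], [0, 0, 0, 0, 0, 0, 0.4], [0, 0, 0, 0, 0, 0, 0.4], [0, 0, 0, 0, 0, 0, 0.4], [-1, 0, 0, 0, 0, 0, 0.4], [-3, 0, 0, 0, 0, 0, 0.4], [-4, 0, 0, 0, 0, 0, 0.4], [-4, 0, 0, 0, 0, 0, 0.4], [-4, 0, 0, 0, 0, 0, 0.3], [-4, 0, 0, 0, 0, 0, 0.1], [-2, 0, 0, 0, 0, 0, 0]]}}

```text
time_s: 20.95
position: [525.4, 1.4, 264.8]
orientation: [[0.002, 0.953, -0.304], [-0.0, -0.304, -0.953], [-1.0, 0.002, -0.001]]
force: [0.4, -0.4, -0.3]
width: 0.001
```

```bash
python3 - <<'E'
from h import *
J(); p=get_image("wrist"); save(p,"w6")
tin=np.array([522,0]); tx=np.array([.955,-.296]); ty=np.array([.296,.955])
for l in("pick_eye","pick_hook"):
  for d in landmark_of(p,l)[:2]:
    X=onz(p,d["at"],19,True)[:2]-tin; print(l,d["at"],d["confidence"],"tin xy",(X@tx).round(1),(X@ty).round(1))
for d in landmark_of(p,"lid_front")[:2]: print(d)
plan((690,-55,320),down(-0.3),7)
E
```

```text
q [-0.168  0.164  0.048  1.924 -0.008  1.051 -0.425] [525.   1. 265.]
pick_eye [233.3, 326.9] 0.7 tin xy 10.7 -85.4
pick_hook [100.8, 306.5] 0.76 tin xy -13.0 84.2
{'at': [236.3, 487.6], 'confidence': 0.69}
turn/row [-0.001  0.     0.   ]
[-0.8, 2.5, 0.1] [-0.8, 2.5, 0.1] [-0.8, 2.5, 0.1] [-0.8, 2.5, 0.1] [-0.8, 2.5, 0.1] [-0.8, 2.5, 0.1] [-0.8, 2.5, 0.1]
```

View pics/w6.png

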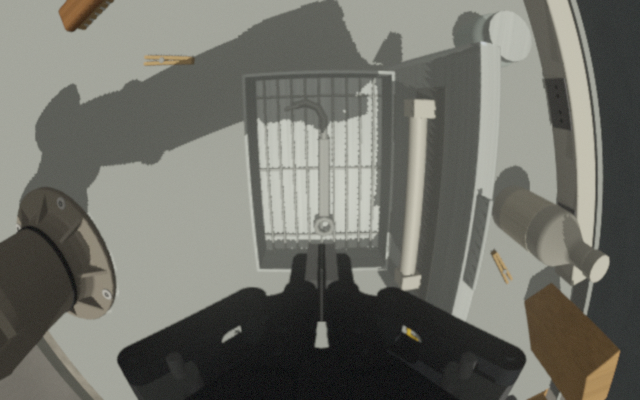

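```bash
python3 - <<'E'
from h import *
to((525,0,305))
plan((665,-44,305),down(1.27),13)
E
```

```text
shift cm [-4.4   0.08  0.13] turn [0. 0. 0.] rows>= 0.9
turn/row [-0.121  0.     0.   ]
[-0.3, 1.1, 0.0] [-0.3, 1.1, 0.1] [-0.3, 1.1, 0.3] [-0.3, 1.1, 0.4] [-0.3, 1.0, 0.5] [-0.3, 0.9, 0.7] [-0.3, 0.8, 0.8] [-0.3, 0.7, 0.9] [-0.3, 0.6, 0.9] [-0.3, 0.5, 1.0] [-0.3, 0.4, 1.1] [-0.3, 0.3, 1.1] [-0.3, 0.1, 1.1]
```

Call:
{"api": "drive_tool", "payload": {"series": [[-2.4, 0, 0, 0, 0, 0, 0], [-2.4, 0, 0, 0, 0, 0, 0], [0, 1.1, 0, -0.12, 0, 0, 0], [0, 1.1, 0.1, -0.12, 0, 0, 0], [0, 1.1, 0.3, -0.12, 0, 0, 0], [0, 1.1, 0.4, -0.12, 0, 0, 0], [0, 1, 0.5, -0.12, 0, 0, 0], [0, 0.9, 0.7, -0.12, 0, 0, 0], [0, 0.8, 0.8, -0.12, 0, 0, 0], [0, 0.7, 0.9, -0.12, 0, 0, 0], [0, 0.6, 0.9, -0.12, 0, 0, 0], [0, 0.5, 1, -0.12, 0, 0, 0], [0, 0.4, 1.1, -0.12, 0, 0, 0], [0, 0.3, 1.1, -0.12, 0, 0, 0], [0, 0.1, 1.1, -0.12, 0, 0, 0], [0, 0, 0, 0, 0, 0, 0]]}}

```text
time_s: 22.75
position: [659.9, -44.0, 286.0]
orientation: [[-0.038, 0.25, 0.967], [-0.002, 0.968, -0.251], [-0.999, -0.012, -0.037]]
force: [-0.6, -0.0, -0.1]
width: -0.0
```

```bash
python3 - <<'E'
from h import *
J()
plan((672,-46,305),down(1.27),3)
P={n:get_image(n) for n in("scene","top","wrist")}
R=[ray(P[n],landmark_of(P[n],"lid_front")[0]["at"],n=="wrist") for n in P if landmark_of(P[n],"lid_front")]
print(len(R)); 
for n in P: print(n,[(np.round(d["at"],1),round(d["confidence"],2)) for d in landmark_of(P[n],"lid_front")[:2]])
if len(R)>1: print(tri(R))
E
```

```text
q [ 0.057  0.4   -0.12   1.558  0.05   1.226  1.245] [660. -44. 286.]
turn/row [ 0.016 -0.012  0.004]
[-0.6, 0.0, 0.4] [-0.6, 0.0, 0.4] [-0.6, 0.0, 0.4] 
2
scene [(array([199.1, 382.1]), 0.66), (array([236. , 331.6]), 0.38)]
top []
wrist [(array([178.1, 330.4]), 0.69)]
[629.08531613 -30.83652149 216.71253069]
```

Call:
{"api": "drive_tool", "payload": {"series": [[0, 0, 0.7, 0.02, -0.018, 0.005, 0], [1, 0, 0.3, 0.02, -0.018, 0.005, 0], [2, 0, 0, 0, 0, 0, 0], [2, 0, 0, 0, 0, 0, 0], [2, 0, 0, 0, 0, 0, 0], [1, 0, 0, 0, 0, 0, 0], [0, 0, 0, 0, 0, 0, 0]]}}

```text
time_s: 24.0
position: [673.0, -47.0, 207.0]
orientation: [[0.013, 0.301, 0.954], [-0.003, 0.954, -0.301], [-1.0, 0.001, 0.013]]
force: [0.7, 0.1, 0.8]
width: 0.002
```

```bash
cat >> h.py <<'E'
TIN=np.array([522,0,0]); TX=np.array([np.cos(-.3),np.sin(-.3),0]); TY=np.array([-np.sin(-.3),np.cos(-.3),0])
def hl():  # fingertip in hinge frame (x along tin x, z up)
    s=arm.get_state(); t=np.array(s["position"])+arm.tips_ahead*np.array(s["orientation"]).reshape(3,3)[:,0]
    d=t-TIN; x,z=d@TX-80,d[2]-66; print("tip tin y",round(d@TY,1),"hinge x",round(x,1),"z",round(z,1),"rho",round(np.hypot(x,z)),"ang",round(np.arctan2(z,-x),3),"F",np.round(s["force"],1)); return x,z
def lidplan(r=145):
    for th in np.arange(1.8,-.01,-.15):
        d=4+11*max(np.sin(th),0); print(round(th,2),"tip hinge x,z",np.round([-r*np.cos(th)+d*np.sin(th), r*np.sin(th)+d*np.cos(th)],0))
E
python3 - <<'E'
from h import *
J(); hl(); lidplan()
E
```

```text
q [ 0.054  0.457 -0.11   1.648  0.061  1.027  1.19 ] [673. -47. 207.]
tip tin y -0.3 hinge x 78.4 z 124.0 rho 147 ang 2.135 F [0.7 0.1 0.8]
1.8 tip hinge x,z [ 47. 138.]
1.65 tip hinge x,z [ 26. 143.]
1.5 tip hinge x,z [  5. 146.]
1.35 tip hinge x,z [-17. 145.]
1.2 tip hinge x,z [-39. 140.]
1.05 tip hinge x,z [-60. 133.]
0.9 tip hinge x,z [-80. 121.]
0.75 tip hinge x,z [-98. 107.]
0.6 tip hinge x,z [-114.   90.]
0.45 tip hinge x,z [-127.   71.]
0.3 tip hinge x,z [-136.   50.]
0.15 tip hinge x,z [-143.   27.]
0.0 tip hinge x,z [-145.    4.]
```

Call:
{"api": "drive_tool", "payload": {"series": [[-0.4, 0, -1, 0, 0, 0, 0], [-0.4, 0, -1, 0, 0, 0, 0], [-0.3, 0, -1, 0, 0, 0, 0], [-0.2, 0, -1, 0, 0, 0, 0], [-0.2, 0, -1, 0, 0, 0, 0], [-0.2, 0, -1, 0, 0, 0, 0], [-0.1, 0, -1, 0, 0, 0, 0], [0, 0, -1, 0, 0, 0, 0]]}}

```text
time_s: 24.8
position: [592.3, -21.2, 229.6]
orientation: [[0.021, 0.302, 0.953], [-0.003, 0.953, -0.302], [-1.0, 0.003, 0.021]]
force: [2.9, -1.4, -2.0]
width: 0.002
```

```bash
python3 - <<'E'
from h import *
hl()
E
```

```text
tip tin y 0.6 hinge x -6.2 z 146.6 rho 147 ang 1.529 F [ 2.9 -1.4 -2. ]
```

Call:
{"api": "drive_tool", "payload": {"series": [[0.2, 0, -1, 0, 0, 0, 0], [0.2, 0, -1, 0, 0, 0, 0], [0.3, 0, -1, 0, 0, 0, 0], [0.3, 0, -1, 0, 0, 0, 0], [0.4, 0, -1, 0, 0, 0, 0], [0.5, 0, -1, 0, 0, 0, 0], [0.6, 0, -1, 0, 0, 0, 0], [0.7, 0, -0.9, 0, 0, 0, 0], [0.7, 0, -0.8, 0, 0, 0, 0]]}}

```text
time_s: 25.7
position: [502.5, 7.2, 185.7]
orientation: [[0.021, 0.302, 0.953], [-0.003, 0.953, -0.302], [-1.0, 0.003, 0.021]]
force: [1.8, -1.0, 0.7]
width: 0.001
```

```bash
python3 - <<'E'
from h import *
hl();J()
E
```

```text
tip tin y 1.1 hinge x -100.3 z 102.7 rho 144 ang 0.797 F [ 1.8 -1.   0.7]
q [-0.003  0.214 -0.162  2.056  0.054  0.855  1.068] [503.   7. 186.]
```

Call:
{"api": "drive_tool", "payload": {"series": [[0.8, 0, -0.7, 0, 0, 0, 0], [0.8, 0, -0.7, 0, 0, 0, 0], [0.8, 0, -0.7, 0, 0, 0, 0], [0.8, 0, -0.6, 0, 0, 0, 0], [0.8, 0, -0.4, 0, 0, 0, 0], [0.8, 0, -0.3, 0, 0, 0, 0], [0.8, 0, -0.2, 0, 0, 0, 0], [0.8, 0, -0.1, 0, 0, 0, 0], [0.7, 0, -0.1, 0, 0, 0, 0]]}}

```text
time_s: 26.6
position: [463.3, 19.8, 106.9]
orientation: [[0.019, 0.301, 0.953], [-0.003, 0.953, -0.301], [-1.0, 0.003, 0.019]]
force: [-1.6, -0.6, 1.7]
width: -0.002
```

```bash
python3 - <<'E'
from h import *
hl();J()
E
```

```text
tip tin y 1.6 hinge x -141.6 z 23.9 rho 144 ang 0.167 F [-1.6 -0.6  1.7]
q [-0.037  0.278 -0.17   2.197  0.087  0.655  0.996] [463.  20. 107.]
```

Call:
{"api": "drive_tool", "payload": {"series": [[0.6, 0, 0, 0, 0, 0, 0], [0.5, 0, 0, 0, 0, 0, 0], [0.4, 0, 0, 0, 0, 0, 0], [0.2, 0, 0, 0, 0, 0, 0], [0.2, 0, 0, 0, 0, 0, 0], [0, 0, 0, 0, 0, 0, 0]]}}

```text
time_s: 27.2
position: [463.4, 19.7, 87.1]
orientation: [[0.017, 0.302, 0.953], [-0.004, 0.953, -0.302], [-1.0, 0.002, 0.018]]
force: [-5.8, -0.5, 6.9]
width: 0.001
```

Call:
{"api": "drive_tool", "payload": {"series": [[0.2, 0, 0, 0, 0, 0, 0], [0.2, 0, 0, 0, 0, 0, 0], [0, 0, 0, 0, 0, 0, 0]]}}

```text
time_s: 27.5
position: [463.6, 19.8, 87.4]
orientation: [[0.018, 0.302, 0.953], [-0.005, 0.953, -0.302], [-1.0, 0.001, 0.019]]
force: [-0.1, 0.1, -0.5]
width: -0.002
```

Call:
{"api": "drive_tool", "payload": {"series": [[-1, 0, 0, 0, 0, 0, 0], [-3, 0, 0, 0, 0, 0, 0], [-4, 0, 0, 0, 0, 0, 0], [-4, 0, 0, 0, 0, 0, 0], [-4, 0, 0, 0, 0, 0, 0], [-3, 0, 0, 0, 0, 0, 0], [0, 0, 0, 0, 0, 0, 0]]}}

```text
time_s: 28.2
position: [459.8, 20.8, 288.8]
orientation: [[0.021, 0.302, 0.953], [-0.003, 0.953, -0.302], [-1.0, 0.003, 0.021]]
force: [0.9, 0.6, -0.5]
width: 0.003
```

```bash
python3 - <<'E'
from h import *
np.set_printoptions(precision=1,suppress=True)
J()
P={n:get_image(n) for n in("scene","top","wrist")}
for l in("lid_front","toggle_pivot","toggle_tip","post"):
  D={n:landmark_of(P[n],l)[:2] for n in P}
  for n in P:
    for d in D[n]: print(l,n,np.array(d["at"]),round(d["confidence"],2),onz(P[n],d["at"],dict(lid_front=70,toggle_pivot=150,toggle_tip=159,post=0)[l],n=="wrist"))
a=cv2.resize(P["scene"]["color"][60:260,290:490],None,fx=3,fy=3,interpolation=2)[:, :400]; 
a=cv2.resize(P["scene"]["color"][70:270,300:450],None,fx=2.6,fy=2.6,interpolation=2); b=cv2.resize(P["top"]["color"][120:240,180:330],None,fx=2.6,fy=2.6,interpolation=2)
b=np.vstack([b,np.zeros((a.shape[0]-b.shape[0],b.shape[1],3),np.uint8)])
cv2.imwrite("pics/c7.png",cv2.cvtColor(np.hstack([a,b]),cv2.COLOR_RGB2BGR))
E
```

```text
q [-0.   0.  -0.2  2.   0.   1.1  1.1] [460.  21. 289.]
lid_front scene [198.  333.2] 0.86 [450.   14.2  70. ]
lid_front top [210.7 294.1] 0.78 [446.5  20.3  70. ]
lid_front wrist [159.1 317.3] 0.7 [445.5  20.1  70. ]
toggle_pivot scene [140.  409.8] 0.8 [562.3 310.3 150. ]
toggle_pivot top [158.6 207.3] 0.94 [574.6 323.8 150. ]
toggle_pivot wrist [199.8 585.6] 0.83 [562.8 320.3 150. ]
toggle_tip scene [223.7 368.9] 0.23 [621.8 -80.  159. ]
toggle_tip wrist [214.9 573.7] 0.65 [569.1 289.8 159. ]
post scene [162.9 409.5] 0.84 [561.  369.7   0. ]
post top [175.  210.1] 0.84 [560.6 350.3   0. ]
post wrist [159.7 537. ] 0.9 [555.6 355.3   0. ]
```

View pics/c7.png

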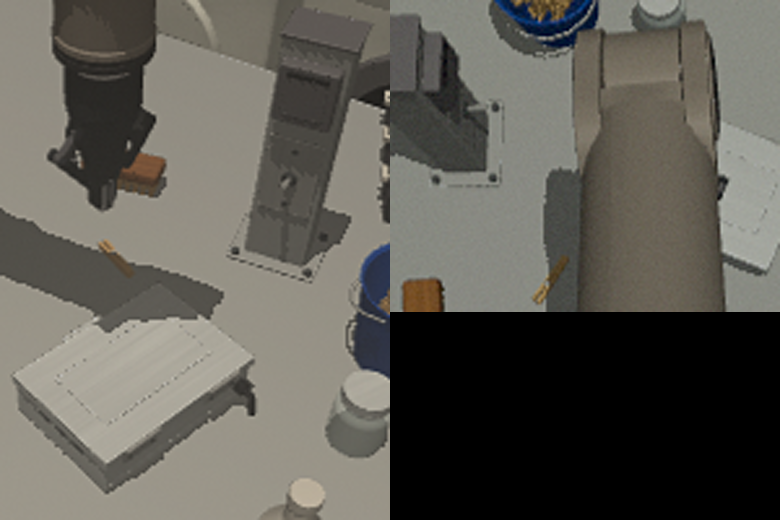

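The lid is shut flat: three cameras put its front edge at about (447,18) for z=70, and pressing met firm contact at 70 mm. I'll simulate the toggle approach next.

```bash
cat > tog.py <<'E'
import numpy as np
n=np.array([.17,-.985,0]);n/=np.linalg.norm(n); l=np.array([-n[1],n[0],0]); zz=np.array([0,0,1.]); PIV=np.array([564,320,150.])
def pose(nd,z,tau=.85,flip=1,lat=0):
    x=-n*np.sin(tau)-zz*np.cos(tau); y=l*flip; R=np.c_[x,y,np.cross(x,y)]
    tip=PIV+nd*n+lat*l; tip[2]=z; return tip-17*x,R
E
python3 - <<'E'
from fast import *; from tog import *
from station import arm
q0=np.array(arm.get_state()["joint_positions"]); np.set_printoptions(precision=2,suppress=True)
for flip in(1,-1):
  for mid in (0,1):
    q=q0
    if mid: q,_=go(q,np.array([580,100,290.]),down(.17 if flip==1 else .17+np.pi))
    p,R=pose(120,200,flip=flip); q,m=go(q,p,R); e=fk(q)[0]-p; print(flip,mid,q,m,np.linalg.norm(e),np.linalg.norm(vee(R@fk(q)[1].T)))
    p,R=pose(18,185,flip=flip); q,m=go(q,p,R); e=fk(q)[0]-p; print("   ",q,m,np.linalg.norm(e),np.linalg.norm(vee(R@fk(q)[1].T)))
E
```

```text
1 0 [ 0.17  0.48 -0.12  1.79 -0.82  1.25  0.65] 10 1.1829323830218928e-07 6.498767395879221e-10
    [ 0.05  0.47 -0.18  1.84 -0.89  1.1   0.59] 3 6.832951717247764e-08 4.488055261901442e-10
1 1 [ 0.27  0.48 -0.25  1.79 -0.77  1.21  0.61] 7 5.654832821176292e-07 1.0954680989615686e-09
    [ 0.15  0.48 -0.31  1.85 -0.84  1.06  0.55] 3 7.301056729747556e-08 4.749685546632e-10
-1 0 [ 1.03  1.19 -1.23  1.82  0.38  1.01  2.73] 16 122.58732492353313 0.37954579018800905
    [ 0.88  1.17 -1.23  1.88  0.39  0.83  2.73] 5 100.57725745562213 0.25674744301069924
-1 1 [ 1.03  1.19 -1.23  1.82  0.38  1.01  2.73] 7 122.20835775784 0.3797905304906175
    [ 0.88  1.17 -1.23  1.88  0.39  0.83  2.73] 5 100.56608868100905 0.2567531309794165
```

```bash
python3 - <<'E'
from h import *; from tog import *
p,R=pose(120,200); print(p); plan(p,R,13)
E
```

```text
[586.58108176 189.16255571 211.21971348]
turn/row [0.079 0.06  0.035]
[0.6, 1.5, 0.5] [0.6, 1.6, 0.5] [0.6, 1.6, 0.4] [0.7, 1.6, 0.3] [0.7, 1.6, 0.2] [0.7, 1.5, 0.1] [0.8, 1.5, 0.0] [0.8, 1.5, -0.0] [0.9, 1.5, -0.1] [1.0, 1.4, -0.2] [1.0, 1.4, -0.2] [1.1, 1.3, -0.2] [1.1, 1.3, -0.3]
```

Call:
{"api": "drive_tool", "payload": {"series": [[0.4, 1.5, 0.5, 0.079, 0.06, 0.035, 0], [0.5, 1.6, 0.5, 0.079, 0.06, 0.035, 0], [0.6, 1.6, 0.4, 0.079, 0.06, 0.035, 0], [0.7, 1.6, 0.3, 0.079, 0.06, 0.035, 0], [0.7, 1.6, 0.2, 0.079, 0.06, 0.035, 0], [0.7, 1.5, 0.1, 0.079, 0.06, 0.035, 0], [0.8, 1.5, 0, 0.079, 0.06, 0.035, 0], [0.8, 1.5, 0, 0.079, 0.06, 0.035, 0], [0.9, 1.5, -0.1, 0.079, 0.06, 0.035, 0], [1, 1.4, -0.2, 0.079, 0.06, 0.035, 0], [1, 1.4, -0.2, 0.079, 0.06, 0.035, 0], [1, 1.3, -0.2, 0.079, 0.06, 0.035, 0], [0.5, 1, -0.2, 0.079, 0.06, 0.035, 0], [0, 0, 0, 0, 0, 0, 0]]}}

```text
time_s: 30.35
position: [594.9, 188.1, 216.6]
orientation: [[-0.116, 0.991, 0.066], [0.764, 0.132, -0.631], [-0.634, -0.023, -0.773]]
force: [0.1, -0.3, 0.4]
width: -0.001
```

```bash
python3 - <<'E'
from h import *; from tog import *
J(); p,R=pose(100,195); to(p,R)
P={n:get_image(n) for n in("wrist","scene","top")}; w=P["wrist"]
for l,z in dict(toggle_pivot=150,toggle_tip=159,post=0).items():
  for m in P:
    for d in landmark_of(P[m],l)[:1]: print(l,m,np.array(d["at"]).round(1),round(d["confidence"],2),onz(P[m],d["at"],z,m=="wrist").round(1))
im=w["color"].copy()
for X in (PIV,PIV+30.8*n+[0,0,8.8],PIV+35*l+[0,0,57],PIV-35*l+[0,0,57],PIV-35*l-[0,0,57],PIV+35*l-[0,0,57]):
    r,c=proj(w,X,True); cv2.circle(im,(int(c),int(r)),4,(255,0,0),1)
cv2.imwrite("pics/w8.png",cv2.cvtColor(im,cv2.COLOR_RGB2BGR))
E
```

```text
q [ 0.119  0.529 -0.169  1.807 -0.894  1.148  0.618] [595. 188. 217.]
shift cm [ 2.38 -0.86 -0.59] turn [-0.042 -0.034 -0.015] rows>= 0.5
toggle_pivot wrist [152.7 308. ] 0.91 [563.5 322.5 150. ]
toggle_pivot scene [139.1 409.8] 0.94 [560.4 314.6 150. ]
toggle_pivot top [159.  208.4] 0.72 [573.6 319.9 150. ]
toggle_tip wrist [177.6 303.4] 0.56 [565.8 287.7 159. ]
toggle_tip scene [196.9 331.4] 0.38 [485.1 -53.1 159. ]
toggle_tip top [261.5 387. ] 0.34 [ 298.3 -297.1  159. ]
post wrist [206.8 313.5] 0.9 [557.  357.3   0. ]
post scene [164.6 408.5] 0.94 [561.8 359.3   0. ]
post top [174.  210.3] 0.65 [564.5 350.2   0. ]Traceback (most recent call last):
  File "<stdin>", line 8, in <module>
numpy._core._exceptions._UFuncNoLoopError: ufunc 'add' did not contain a loop with signature matching types (dtype('float64'), dtype('<U140')) -> None
```

```bash
sed -i 's/\[.17,-.985,0\]/[.14,-.99,0]/; s/564,320,150/564,321,150/' tog.py; python3 - <<'E'
from h import *; from tog import *
p,R=pose(60,190); plan(p,R,4); p,R=pose(20,188); plan(p,R,8)
E
```

```text
turn/row [-0.004 -0.008  0.002]
[1.5, -0.3, -0.7] [1.5, -0.3, -0.7] [1.5, -0.3, -0.7] [1.5, -0.3, -0.7] 
turn/row [-0.002 -0.004  0.001]
[1.1, -0.2, -0.6] [1.1, -0.2, -0.6] [1.1, -0.2, -0.6] [1.1, -0.2, -0.6] [1.1, -0.2, -0.6] [1.1, -0.2, -0.6] [1.1, -0.2, -0.7] [1.1, -0.2, -0.7]
```

Call:
{"api": "drive_tool", "payload": {"series": [[1, -0.2, -0.5, -0.003, -0.004, 0, 0], [1.1, -0.2, -0.6, -0.002, -0.004, 0, 0], [1.1, -0.2, -0.6, -0.002, -0.004, 0, 0], [1.1, -0.2, -0.6, -0.002, -0.004, 0, 0], [1.1, -0.2, -0.6, -0.002, -0.004, 0, 0], [1, -0.2, -0.6, -0.002, -0.004, 0, 0], [0, 0, 0, 0, 0, 0, 0]]}}

```text
time_s: 31.65
position: [569.3, 266.1, 203.0]
orientation: [[-0.117, 0.989, 0.091], [0.747, 0.147, -0.649], [-0.655, -0.008, -0.756]]
force: [0.4, -0.6, 0.0]
width: -0.001
```

```bash
cat >> tog.py <<'E'
def where():
    from station import arm
    s=arm.get_state(); t=np.array(s["position"])+17*np.array(s["orientation"]).reshape(3,3)[:,0]-PIV
    print("tip n",round(t@n,1),"lat",round(t@l,1),"z",round(t[2]+150,1),"F",np.round(s["force"],1))
E
python3 - <<'E'
from h import *; from tog import *
where(); p,R=pose(20,186); to(p,R)
w=get_image("wrist"); d=landmark_of(w,"toggle_tip"); print(d[:1], [onz(w,x["at"],159,True) for x in d[:1]])
im=w["color"].copy()
for X in (PIV,PIV+30.8*n+[0,0,8.8],PIV+35*l+[0,0,57.5],PIV-35*l+[0,0,57.5],PIV-35*l-[0,0,57.5],PIV+35*l-[0,0,57.5]):
    r,c=proj(w,X,True); cv2.circle(im,(int(c),int(r)),4,(255,0,0),1)
cv2.imwrite("pics/w8.png",cv2.cvtColor(im,cv2.COLOR_RGB2BGR))
E
```

```text
tip n 42.3 lat -2.6 z 191.9 F [ 0.4 -0.6  0. ]
shift cm [ 2.07  0.27 -1.03] turn [-0.001 -0.007  0.011] rows>= 0.5
[] []
```

View pics/w8.png

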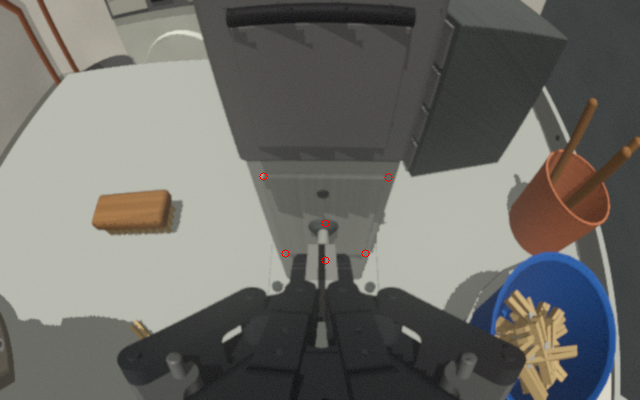

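Call:
{"api": "drive_tool", "payload": {"series": [[0.7, 0.05, -0.4, 0, 0, 0, 0], [0.7, 0.05, -0.4, 0, 0, 0, 0], [0.6, 0, -0.2, 0, 0, 0, 0], [0, 0, 0, 0, 0, 0, 0]]}}

```text
time_s: 32.15
position: [569.3, 285.9, 196.9]
orientation: [[-0.112, 0.99, 0.088], [0.746, 0.142, -0.65], [-0.656, -0.007, -0.755]]
force: [0.0, 0.5, -0.0]
width: 0.0
```

```bash
python3 - <<'E'
from tog import *
where()
E
```

```text
tip n 22.7 lat 0.2 z 185.7 F [ 0.   0.5 -0. ]
```

Call:
{"api": "drive_tool", "payload": {"series": [[0.35, 0, -0.3, 0, 0, 0, 0], [0.2, 0, 0.3, 0, 0, 0, 0], [0.35, 0, 0.4, 0, 0, 0, 0], [0.35, 0, 0.4, 0, 0, 0, 0], [0.35, 0, 0.4, 0, 0, 0, 0], [0.2, 0, 0.25, 0, 0, 0, 0]]}}

```text
time_s: 32.75
position: [569.3, 289.2, 172.5]
orientation: [[-0.111, 0.99, 0.088], [0.746, 0.141, -0.65], [-0.656, -0.007, -0.755]]
force: [-0.5, -4.3, 5.1]
width: 0.001
```

```bash
python3 - <<'E'
from tog import *
where()
E
```

```text
tip n 19.4 lat 0.7 z 161.3 F [-0.5 -4.3  5.1]
```

Call:
{"api": "drive_tool", "payload": {"series": [[0.2, 0, 0.25, 0, 0, 0, 0], [0.2, 0, 0.25, 0, 0, 0, 0], [0.2, 0, 0.25, 0, 0, 0, 0]]}}

```text
time_s: 33.05
position: [569.5, 288.8, 163.1]
orientation: [[-0.111, 0.99, 0.087], [0.748, 0.141, -0.649], [-0.655, -0.006, -0.756]]
force: [-5.6, -10.5, 33.2]
width: 0.002
```

```bash
python3 - <<'E'
from tog import *
where()
E
```

```text
tip n 19.8 lat 0.9 z 152.0 F [ -5.6 -10.5  33.2]
```

Call:
{"api": "drive_tool", "payload": {"series": [[0, 0, 0, 0, 0, 0, 0], [-0.2, 0, -0.25, 0, 0, 0, 0], [-0.35, 0, -0.4, 0, 0, 0, 0], [-0.5, 0, -0.55, 0, 0, 0, 0], [-0.7, 0, -0.75, 0, 0, 0, 0], [-0.7, 0, -0.75, 0, 0, 0, 0], [-0.5, 0, 0, 0, 0, 0, 0], [-2, 0, 0, 0, 0, 0, 0], [-3, 0, 0.5, 0, 0, 0, 0], [-3, 0, 1, 0, 0, 0, 0], [-3, 0, 1, 0, 0, 0, 0], [0, 0, 0, 0, 0, 0, 0], [0, 0, 0, 0, 0, 0, 0]]}}

```text
time_s: 34.35
position: [584.9, 181.3, 263.0]
orientation: [[-0.111, 0.99, 0.09], [0.747, 0.143, -0.649], [-0.655, -0.005, -0.755]]
force: [-0.6, 0.7, 0.3]
width: -0.003
```

```bash
python3 - <<'E'
from h import *; from tog import *
where(); J()
P={m:get_image(m) for m in("scene","top","wrist")}
for k,z in dict(lid_front=70,toggle_tip=159,pin_a=0,bucket=0,brush=0).items():
  for m in P:
    for d in landmark_of(P[m],k)[:1]: print(k,m,round(d["confidence"],2),onz(P[m],d["at"],z,m=="wrist").round(1))
a=cv2.resize(P["scene"]["color"][70:270,300:450],None,fx=2.6,fy=2.6,interpolation=2); b=cv2.resize(P["wrist"]["color"][100:300,240:390],None,fx=2.6,fy=2.6,interpolation=2)
cv2.imwrite("pics/c9.png",cv2.cvtColor(np.hstack([a,b]),cv2.COLOR_RGB2BGR))
E
```

```text
tip n 128.4 lat 1.0 z 251.9 F [-0.6  0.7  0.3]
q [ 0.138  0.449 -0.188  1.801 -0.848  1.185  0.557] [585. 181. 263.]
lid_front scene 0.77 [440.1  25.1  70. ]
lid_front top 0.6 [439.1  26.6  70. ]
lid_front wrist 0.34 [412.9 194.5  70. ]
toggle_tip scene 0.16 [ 577.6 -109.2  159. ]
toggle_tip top 0.51 [ 298.  -288.6  159. ]
toggle_tip wrist 0.63 [565.  292.6 159. ]
pin_a scene 0.52 [382.9 221.5   0. ]
pin_a top 0.61 [ 750.3 -235.2    0. ]
pin_a wrist 0.61 [375.4 203.4   0. ]
bucket scene 0.98 [767.9 272.5   0. ]
bucket top 0.83 [769.2 253.9  -0. ]
bucket wrist 0.61 [776.9 250.3   0. ]
brush scene 0.61 [299.7 354.2   0. ]
brush top 0.9 [291.1 362.4   0. ]
brush wrist 0.82 [298.8 350.5  -0. ]
```

View pics/c9.png

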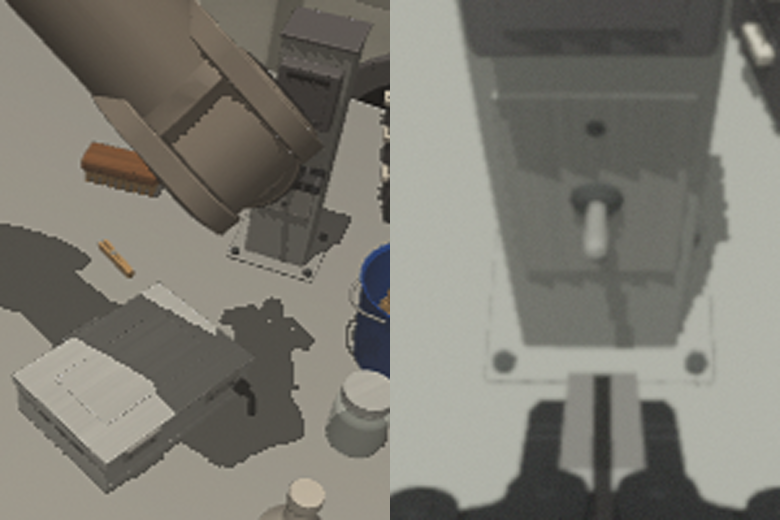

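```bash
python3 -c "
from station import job; print(job.sign_off())"
```

```text
the job is handed in; nothing more can be done
None
```

I laid the hoof pick flat on the rack, pushed the lid shut, and pressed the toggle to its stop. It sprang back up. I handed the job in at about 34.5 s. Sign-off gave no verdict, so these are my own last checks:

- **Pick:** after release, the eye measured (11, -85) mm and the hook (-13, 84) mm in the tin frame, inside the limits. The picture showed it lying flat.
- **Lid:** scene and top cameras put the front edge at about (440, 26) mm at 70 mm height; fully shut predicts (443, 25). I took this check after pressing the toggle. Pressing on the lid met firm contact at 70 mm with about 7 N.
- **Toggle:** the fingertips pushed down about 18 mm and the force rose to about 33 N against the stop. Afterwards the wrist camera saw the tip at (565, 292) mm, about where it rests. I could not read the angle of the lid or toggle directly.
- **Other things on the bench:** the brush, bucket and near clothespin look unmoved in the last pictures, but network readings for them scatter by 1 to 2 cm. One clothespin reading from the top camera picked up the far pin instead. I did not measure the others again after the moves; I had planned the paths to stay clear of them.

One thing went wrong along the way: the first approach to the pick ran two arm joints into their range limits. I worked out a rough arm model from the readings and took another route, which cost about 7 s. As far as I could tell, nothing was touched.

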